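Load the three-soap carrying tray

ROBOT

A 7-joint arm with a two-finger parallel gripper is mounted at the origin on a cart in front of the work surface, level with it; the furniture and walls round the work are solid. World frame = base frame: x ahead of the robot, y to its left, z up, the work surface at z = 0. Lengths are in m, angles in rad, forces in N, time in s.
With the tool pointing down it reaches from about 0.35 to 0.9 m from the base axis. Payload 8.1 kg.
Tool frame: the origin (TCP) lies on the centre line of the jaws, within the pads' length; the fingertips stand 14 mm ahead of it and the grasp point (between the pads) lies 5 mm behind it; z points along the fingers, y is the direction in which the jaws open and shut (so a half turn about z gives the same grasp; the last joint's range is limited). The gripper opens to 92 mm and grips with 3 to 60 N. Pads are 19 mm wide; open, the fingers measure 130 mm over their backs; the gripper's body (75 mm by 190 mm) begins 47 mm behind the grasp point.
Start: joints at [-0.103, 0.434, 0.025, 1.573, -0.012, 1.134, -0.075], TCP at [0.625, -0, 0.241] pointing down, gripper open.
Joint ranges: [-2.62, 2.62], [-0.44, 2.09], [-1.27, 1.32], [0.08, 2.57], [-1.32, 4.46], [0.12, 2], [-2.74, 2.74]. Speed limits (rad/s): [2.22, 2.22, 3.01, 3.01, 3.14, 3.14, 3.14].

INTERFACE

Orientations are given as a rotation vector (axis times angle).
In Python, from cell import arm, optics gives the robot as it stands.
- The arm moves only by the shell command python3 -m creep 'ROWS' [FORCE]. ROWS is JSON, a list of rows, each an object with "translation": the shift along the tool's x, y, z in m, a list of three; "rot": the turn, a rotation vector about the tool's x, y, z in degrees, a list of three; "jaw": the finger opening in m, from 0 to 0.0918. In form: [{"translation": [x, y, z], "rot": [wx, wy, wz], "jaw": jaw}, ...]. A call has 1 to 12 rows; each row shifts and turns the commanded pose from where the row before left it, along the tool's axes as they then stand; what a row does not reach is not made up. A row lasts 1/12 s, in which the tool goes at most 41.7 mm and 7.16 degrees, less where a joint would pass 70% of its speed; a pose out of reach is approached as far as the arm can. A call is refused whole if a number of a shift passes 0.0417 or a number of a turn 7.16, either way. A call with a gripper value outside its range is refused whole. The fingers move at their own pace and stop on an object; FORCE is the grip in N (left out, the last holds). Time passes only in rows, so rows that do not move let the fingers close. It gives the time, the measured TCP pose, the force and the opening at its end, in the units of the state.
- arm.observe(): the state, without advancing time (a new reading comes with each control period).
- optics.get_image(name): name is "scene" or "side" or "wrist"; returns the picture (384x512x3 uint8, red, green, blue); there is no depth.
- optics.camera_info(name): a dict with "fx", "fy", "cx", "cy" (pixels), "R" (3x3) and "t" (3): a world point X has camera coordinates R X + t. Camera axes: x right, y down, z forward; pixel columns grow to the right and rows downward; lengths in m; the calibration is good to about 2 mm. A picture is of the moment at which its call begins: read the wrist's pose just before it. camera_info takes no time and is no camera call; for the wrist camera it gives the pose at the moment of the call.
- arm.sign_off(): hands the job in, once; it reports no verdict.
Trained networks look in the newest picture that a camera, given by its name, has taken for a name from the list of things; names that differ only in an ending like _2 or _b are one class to them, and where a whole thing is asked for, a point or a joint stands for the part that bears it (a point fixed in the world has none). Each returns a list of dicts, best first, with "score" (0 to 1); they miss things now and then, are a little off and sometimes report something else, mostly with a low value. They report only what shows in the picture. A call takes as long as a camera call.
- optics.boxes_of(camera, thing): "location" ([column, row] in pixels, amid what is visible of it).
- optics.pinpoint(camera, thing): "location" ([column, row] in pixels: a listed point, or the origin of a listed thing).
The state is a dict: "clock": time; "joints": joint angles; "dq": joint speeds; "joint_efforts": joint torques, N m; "position": TCP position; "ee_rot": TCP orientation; "force": force on the tool from outside, world axes, zero at the start; "ft_torque": the same for the moment, N m; "width": opening from 0.0 (shut) to 1.0 (fully open).
Only numpy, scipy, OpenCV 4.12 (cv2) and the standard library are available. Lean on these libraries where they do the work, as an engineer would, in place of code of your own. Each camera call takes 0.05 s, during which the arm holds its last target.

TASK

Three pink cloud soaps stand on the bare bench in front of the narrow wooden tray. Sweep all three in through the tray's open end, so that they sit in single file, then swing the tray's gate fully shut behind them. They are freshly unmoulded and soft: only push them along, never lift them off the surface, tip them or press hard on them. Leave every other soap, on the bench and on the white paper, standing where it is.

Things in the scene. Friction and masses are not known exactly. Their poses are not given: they have to be found in the camera images.
- tray: Narrow open-topped tray of pale wood, fixed on the bench. Origin: bench level, middle of its mouth (open end); -y points into the lane, x across it, z up. Lane 106 mm wide (128 mm at the mouth, narrowing evenly over the first 50 mm), 224 mm long (y 0 to -224 mm), walls 8 mm thick, 32 mm high. Steel floor 3 mm above the bench, reaching out to y +12 mm, from where a bevelled lip slopes to the bench at y +37 mm
- cheek_tip (a point): Outer end, 15 mm above the bench, of a fixed thin steel cheek 29 mm high that flares from the -x side of the tray's mouth (tray x -73, y -4 mm) out to this point (tray x -106, y +44 mm) and guides soaps in
- gate (a joint): Gate across the tray's mouth: hinge angle about an upright axis, 0 = shut, 1.57 = standing straight out from the tray, up to 2.5; starts open at 1.7 to 2.2 and stays where it is left (light friction, about 0.5 N at its middle); firm stop at 0
- gate_hinge (a point): The gate's hinge axis, 18 mm above the bench, 75 mm to +x and 3 mm to +y of the tray's origin. The gate is a board 8 mm thick, 4 to 146 mm from this axis, 5 to 31 mm above the bench. At angle a it points along (-cos a, +sin a) in the tray's x, y, and its outer face, the one pushed to shut it, 7 mm off the axis, looks along (sin a, cos a)
- gate_face (a point): Point on the gate's outer face, 80 mm from the hinge axis along the board, 18 mm above the bench
- pink_a: Pink cloud soap on the bare bench, a lumpy round-cornered cake 69 mm across, 35 mm high, about 0.085 kg. Origin at the centre of its underside, z up. (More pink ones on the white paper are not part of the job.)
- pink_b: Second pink cloud soap on the bare bench, 69 mm across, 35 mm high, about 0.085 kg. Origin at the centre of its underside
- pink_c: Third pink cloud soap on the bare bench, 68 mm across, 35 mm high, about 0.085 kg. Origin at the centre of its underside
- black_rose: Black rose soap, 69 mm across, 34 mm high, loose; stays where it is. Origin at the centre of its underside
- grey_heart: Grey fluted heart-shaped soap, 57 x 65 mm, 37 mm high, loose; stays where it is. Origin at the centre of its underside
- amber_flower: Amber flower soap, 74 mm across, 35 mm high, loose; stays where it is. Origin at the centre of its underside

How it is judged:
By the outcome, as a careful person would: the job done as asked, in the order asked, and still so for the second after the job is handed in, with the robot touching nothing.
It also fails if it takes over 72 s, if anything falls off the work surface, if the arm or the gripper's body presses on something with over 40 N, if the wrist force passes 120 N, or if a joint passes its speed limit or range.

## Working session

There is one attempt and no reset: what is moved stays moved. The work goes in short steps, Python scripts to look and compute and a shell command to move; the robot and the scene stay as the last step left them, time stands still between calls to the robot, and variables do not carry over. Pictures are saved under pics/ and viewed, and the job is handed in when it is done.

```bash
ls; mkdir -p pics
python3 - <<'E'
from cell import arm, optics
import cv2
print(arm.observe())
for n in ("scene","side","wrist"):
    im=optics.get_image(n); cv2.imwrite(f"pics/{n}0.png",im[:,:,::-1]); print(n,optics.camera_info(n))
E
```

```text
pics
{'clock': 0.0, 'joints': array([-0.10256475,  0.43525164,  0.02496866,  1.57411725, -0.01160881,
        1.13399709, -0.07510297]), 'dq': array([ 2.68363068e-04, -8.95572336e-04, -3.96992430e-04,  8.99322558e-04,
       -5.56728769e-05,  1.24741006e-03,  3.65635036e-04]), 'joint_efforts': array([ 3.89017032e-04, -6.67853522e+01,  9.84863900e-01, -3.14464223e+01,
       -6.05165795e-02,  4.27553023e-02,  1.12382318e-04]), 'position': array([ 6.24497428e-01, -7.32114379e-05,  2.39919309e-01]), 'ee_rot': array([-2.22081886e+00, -2.22057890e+00,  1.95472232e-03]), 'force': array([-0.154585  , -0.15175988,  0.00299012]), 'ft_torque': array([-0.0011999 ,  0.0366068 , -0.01743799]), 'width': 1.0003543748647648}
scene {'fx': 357.86747691558327, 'fy': 357.86747691558327, 'cx': 255.44327543995314, 'cy': 192.0340153934894, 'R': array([[-0.84420933, -0.53573263,  0.01735384],
       [-0.36363191,  0.54862558, -0.75284913],
       [ 0.39380509, -0.64187267, -0.65796431]]), 't': array([0.42369742, 0.24508203, 0.66387847])}
side {'fx': 364.95842797152943, 'fy': 364.95842797152943, 'cx': 255.40148974316165, 'cy': 191.5018259089165, 'R': array([[ 0.84109941, -0.54044637, -0.02166802],
       [-0.33754922, -0.49318448, -0.80176655],
       [ 0.42262549,  0.68167939, -0.59724442]]), 't': array([-0.45259777,  0.22198209,  0.67865718])}
wrist {'fx': 334.2515501071223, 'fy': 334.2515501071223, 'cx': 255.89353463024992, 'cy': 195.54000171792748, 'R': array([[ 9.99999542e-01, -5.71108391e-04, -7.67785843e-04],
       [-3.41342306e-04, -9.62480695e-01,  2.71349951e-01],
       [-8.93949285e-04, -2.71349565e-01, -9.62480449e-01]]), 't': array([-0.62474633, -0.03284239,  0.39018395])}
```

View pics/scene0.png

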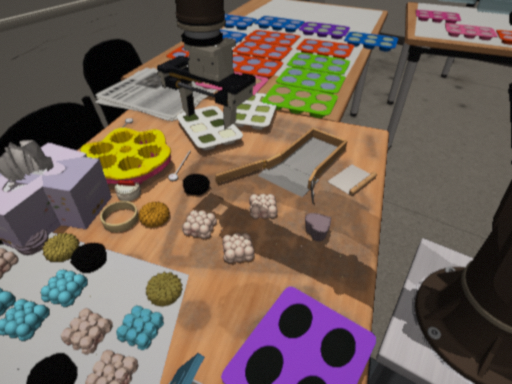

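View pics/side0.png

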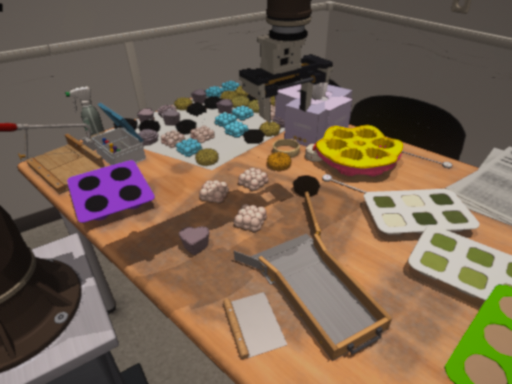

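View pics/wrist0.png

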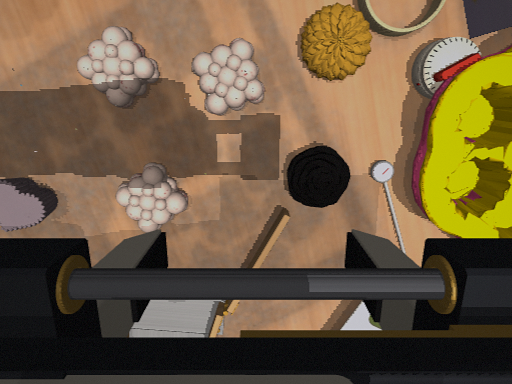

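The scene picture shows the three pinks at (198,224), (263,206) and (237,248). The tray mouth is near (290,180), with the gate open at (240,170) pointing away, the rose at (196,184), the heart at (318,225) and the amber flower at (154,214). Next I'll localise these.

```bash
cat > h.py <<'E'
from cell import arm, optics
import numpy as np
def ray(cam,uv,z,info=None):
    i=info or optics.camera_info(cam); d=np.array([(uv[0]-i['cx'])/i['fx'],(uv[1]-i['cy'])/i['fy'],1.])
    R=np.array(i['R']);c=-R.T@i['t'];w=R.T@d
    return c+w*(z-c[2])/w[2]
def proj(cam,X,info=None):
    i=info or optics.camera_info(cam);p=np.array(i['R'])@X+i['t'];return np.array([i['fx']*p[0]/p[2]+i['cx'],i['fy']*p[1]/p[2]+i['cy']])
E
python3 - <<'E'
from h import *
Z=dict(tray=0,cheek_tip=.015,gate_hinge=.018,gate_face=.018,pink_a=0,black_rose=0,grey_heart=0,amber_flower=0)
for t,z in Z.items():
  for c in ("scene","side","wrist"):
    print(t,c,[(np.round(d['score'],2),np.round(d['location']),np.round(ray(c,d['location'],z)[:2],4)) for d in optics.pinpoint(c,t)[:6] if d['score']>.3])
print(arm.observe()['clock'])
E
```

```text
tray scene [(np.float64(0.93), array([287., 175.]), array([ 0.5193, -0.1889]))]
tray side [(np.float64(0.77), array([291., 255.]), array([ 0.5142, -0.1764])), (np.float64(0.54), array([215., 197.]), array([0.4761, 0.0974]))]
tray wrist [(np.float64(0.82), array([169., 298.]), array([ 0.512, -0.173]))]
cheek_tip scene [(np.float64(0.76), array([313., 201.]), array([ 0.4072, -0.1152]))]
cheek_tip side [(np.float64(0.95), array([231., 257.]), array([ 0.4001, -0.1232]))]
cheek_tip wrist []
gate_hinge scene [(np.float64(0.72), array([264., 163.]), array([ 0.5869, -0.1785]))]
gate_hinge side [(np.float64(0.63), array([315., 237.]), array([ 0.5793, -0.1768])), (np.float64(0.46), array([256., 181.]), array([0.5875, 0.0752]))]
gate_hinge wrist [(np.float64(0.72), array([228., 302.]), array([ 0.5899, -0.1678]))]
gate_face scene []
gate_face side [(np.float64(0.74), array([311., 212.]), array([ 0.6247, -0.1065]))]
gate_face wrist [(np.float64(0.71), array([261., 257.]), array([ 0.6319, -0.1067]))]
pink_a scene [(np.float64(0.95), array([260., 212.]), array([ 0.5023, -0.0237])), (np.float64(0.93
[... 753 characters left out ...]
0.038 ]))]
black_rose side [(np.float64(0.73), array([309., 192.]), array([ 0.691 , -0.0234]))]
black_rose wrist [(np.float64(0.66), array([315., 174.]), array([ 0.6953, -0.0085]))]
grey_heart scene [(np.float64(0.73), array([316., 233.]), array([ 0.3585, -0.0366]))]
grey_heart side [(np.float64(0.84), array([196., 247.]), array([ 0.3572, -0.0404]))]
grey_heart wrist [(np.float64(0.56), array([ 34., 201.]), array([ 0.3592, -0.0415]))]
amber_flower scene [(np.float64(0.73), array([152., 219.]), array([0.7056, 0.1397]))]
amber_flower side [(np.float64(0.64), array([279., 163.]), array([0.7081, 0.1349]))]
amber_flower wrist [(np.float64(0.61), array([330.,  43.]), array([0.7045, 0.133 ]))]
1.35
```

```bash
cat >> h.py <<'E'
import cv2
def T(o,yaw,p):
    c,s=np.cos(yaw),np.sin(yaw);p=np.asarray(p,float)
    return np.array([o[0]+c*p[0]-s*p[1],o[1]+s*p[0]+c*p[1],p[2]])
def overlay(src,cam,o,yaw,a,crop,out,sc=4,info=None):
    im=cv2.imread(src);x0,y0,x1,y1=crop
    im=cv2.resize(im[y0:y1,x0:x1],None,fx=sc,fy=sc,interpolation=cv2.INTER_CUBIC)
    def L(p,col):
        q=[((proj(cam,T(o,yaw,k),info)-[x0,y0]+.5)*sc).astype(int) for k in p]
        cv2.polylines(im,[np.array(q)],False,col,1,cv2.LINE_AA)
    z=.032
    for i in (0,1):
        e=.008*i; L([(-.064-e,0,z),(-.053-e,-.05,z),(-.053-e,-.224-e,z),(.053+e,-.224-e,z),(.053+e,-.05,z),(.064+e,0,z)],(0,0,255))
    L([(-.064,.012,.003),(.064,.012,.003)],(0,255,0)); L([(-.064,.037,0),(.064,.037,0)],(0,255,0))
    L([(-.073,-.004,.029),(-.106,.044,.029),(-.106,.044,0)],(255,0,0))
    d=np.array([-np.cos(a),np.sin(a)]);n=np.array([np.sin(a),np.cos(a)]);h=np.array([.075,.003])
    g=lambda r,m,z:(*(h+d*r+n*m),z)
    L([g(.004,.007,.031),g(.146,.007,.031),g(.146,-.001,.031),g(.004,-.001,.031)],(255,0,255))
    cv2.imwrite(out,im)
E
python3 - <<'E'
from h import *
o=(.514,-.174);yaw=np.radians(-4);h=T(o,yaw,(.075,.003,.018))
g=np.array([.6265,-.1066])-h[:2]; th=np.arctan2(g[1],g[0])-yaw  # tray dir angle (approx)
d=np.degrees(th); off=np.degrees(np.arctan2(.007,.08))
# dir (-cos a, sin a) => pi-a ; normal is to the right
a=np.pi-th-np.radians(off); print(h,np.hypot(*g),d,a)
overlay('pics/side0.png','side',o,yaw,a,(220,185,400,365),'pics/o1.png')
overlay('pics/scene0.png','scene',o,yaw,a,(200,110,380,230),'pics/o2.png')
E
```

```text
[ 0.58902657 -0.17623904  0.018     ] 0.07908131308796165 65.71488570936383 1.9073738174401633
```

View pics/o1.png

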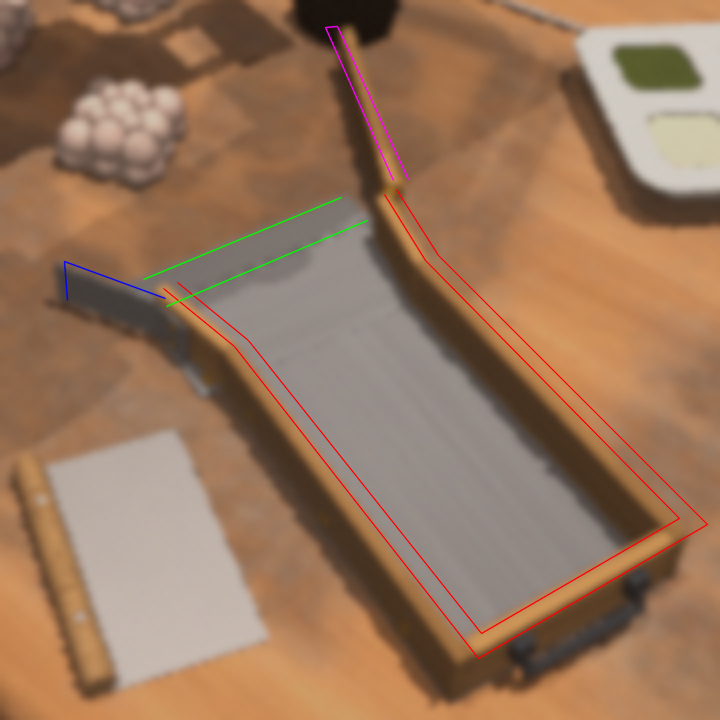

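View pics/o2.png

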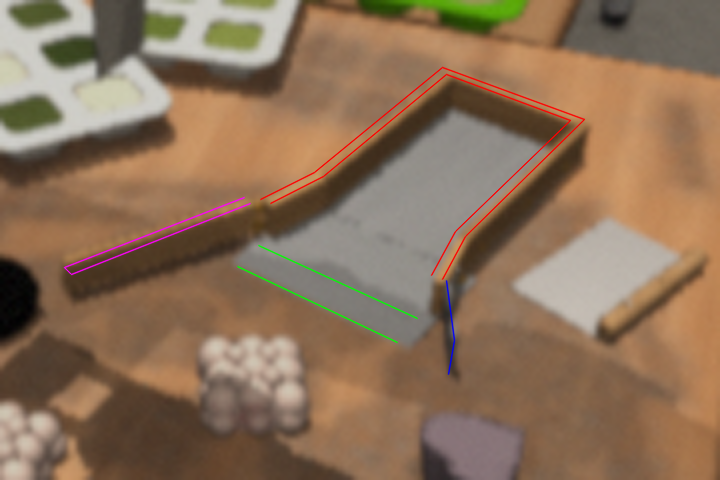

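Run:
```python
from h import *
from scipy.optimize import least_squares
B=.232
S=[((447,663),(-.061,-B,.032)),((683,543),(.061,-B,.032)),((170,290),(-.068,0,.032)),((380,198),(.066,0,.032)),((60,263),(-.106,.044,.029)),((143,277),(-.064,.037,0)),((342,199),(.064,.037,0))]
C=[((447,77),(.061,-B,.032)),((584,127),(-.061,-B,.032)),((440,278),(-.068,0,.032)),((402,342),(-.064,.037,0)),((240,265),(.064,.037,0))]
inf={c:optics.camera_info(c) for c in('side','scene')}
def f(p):
    r=[]
    for lst,c,off,dp in((S,'side',(220,185),p[3:5]),(C,'scene',(200,110),p[5:7])):
        for uv,X in lst: r+=list(proj(c,T(p[:2],p[2],X),inf[c])+dp-(np.array(uv)/4+off-.5))
    return np.r_[r,p[3:]*1]
s=least_squares(f,[.514,-.174,-.07,0,0,0,0],x_scale=[.01,.01,.05,1,1,1,1],loss='soft_l1')
print(s.x,np.degrees(s.x[2]));print(np.round(f(s.x),1))
o,yaw=s.x[:2],s.x[2]
h=T(o,yaw,(.075,.003,.018));print(h)
overlay('pics/side0.png','side',o,yaw,1.92,(220,185,400,365),'pics/o3.png')
overlay('pics/scene0.png','scene',o,yaw,1.92,(200,110,380,230),'pics/o4.png')
```

```text
[ 0.51138389 -0.1723616  -0.10600664  0.10648619  0.5764154  -0.20232754
 -0.2304312 ] -6.073732957713143
[ 0.9  0.9  1.6 -0.8 -1.9 -1.3  1.3  0.1 -0.5 -1.1 -1.2  0.4 -0.3  0.6
  1.9 -1.7  2.8 -0.4 -0.7  0.8 -1.6  0.7 -0.2  0.2  0.1  0.6 -0.2 -0.2]
[ 0.5862803  -0.17731406  0.018     ]
```

View pics/o3.png

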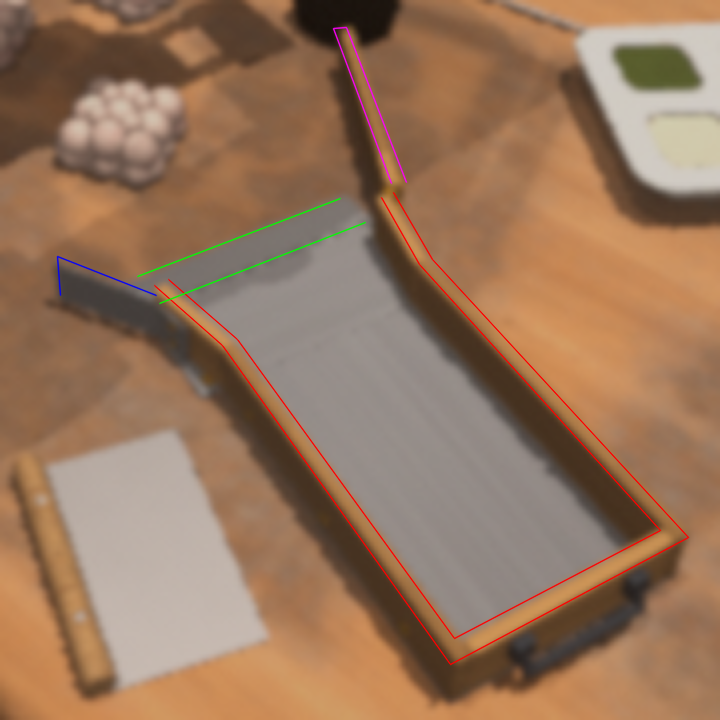

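View pics/o4.png

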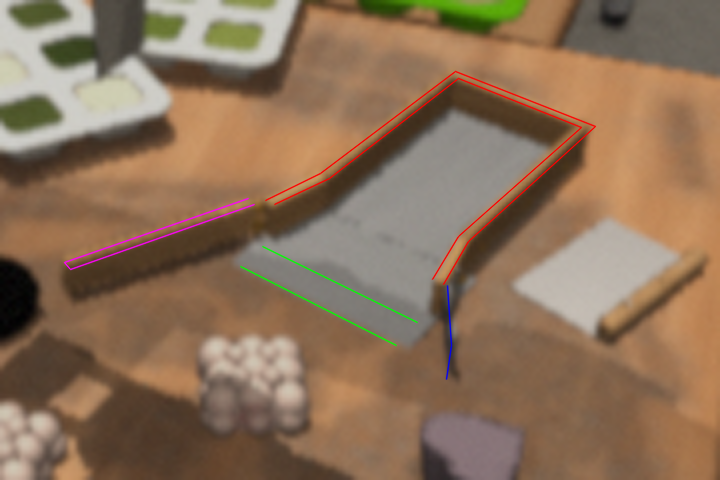

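```bash
cat >> h.py <<'E'
O=np.array([.512,-.173]);YAW=np.radians(-5.8)
def totray(w):
    d=np.asarray(w)[:2]-O;c,s=np.cos(YAW),np.sin(YAW);return np.array([c*d[0]+s*d[1],-s*d[0]+c*d[1]])
E
python3 - <<'E'
from h import *
for uv in((152,199),(229,77),(118,66),(318,177),(335,42)):print('wrist',totray(ray('wrist',uv,.018)).round(3))
for uv in((198,224),(263,206),(237,248),(318,225),(196,184),(154,214),(164,289)):print('scene',totray(ray('scene',uv,.018)).round(3))
for uv in((251,217),(214,190),(253,179),(193,238),(306,186),(207,157)):print('side',totray(ray('side',uv,.018)).round(3))
print(totray(arm.observe()['position']))
E
```

```text
wrist [-0.019  0.138]
wrist [0.058 0.278]
wrist [-0.057  0.278]
wrist [0.165 0.183]
wrist [0.162 0.322]
scene [0.052 0.283]
scene [-0.027  0.142]
scene [-0.063  0.281]
scene [-0.164  0.112]
scene [0.157 0.185]
scene [0.155 0.325]
scene [-0.02   0.447]
side [-0.026  0.129]
side [-0.062  0.27 ]
side [0.048 0.266]
side [-0.169  0.127]
side [0.154 0.172]
side [-0.02   0.432]
[0.09494546 0.18347698]
```

```bash
python3 -m creep '[{"translation":[0,0,0],"rot":[0,0,5.8],"jaw":0.04},{"translation":[0.01,-0.024,0.01],"rot":[0,0,0],"jaw":0.04},{"translation":[0.009,-0.03,0.02],"rot":[0,0,0],"jaw":0.04},{"translation":[0,-0.03,0.02],"rot":[0,0,0],"jaw":0.04},{"translation":[0,-0.02,0.02],"rot":[0,0,0],"jaw":0.04},{"translation":[0,-0.015,0.02],"rot":[0,0,0],"jaw":0.04},{"translation":[0,0,0.03],"rot":[0,0,0],"jaw":0.04},{"translation":[0,0,0.02],"rot":[0,0,0],"jaw":0.04},{"translation":[0,0,0],"rot":[0,0,0],"jaw":0.04},{"translation":[0,0,0],"rot":[0,0,0],"jaw":0.04}]' 10
python3 - <<'E'
from h import *
s=arm.observe();print(totray(s['position']),s['position'],s['ee_rot'],s['width']*.092)
im=optics.get_image('wrist');cv2.imwrite('pics/w1.png',im[:,:,::-1])
i=optics.camera_info('wrist')
print([(d['score'],d['location'],totray(ray('wrist',d['location'],.0,i))) for d in optics.pinpoint('wrist','pink_a')])
E
```

```text
clock: 2.18
position: [0.5081, 0.0308, 0.1005]
ee_rot: [-2.33, -2.105, 0.002]
force: [0.3, -1.2, 0.2]
width: 0.438
[-0.02445475  0.20237278] [0.50812148 0.03080808 0.10047837] [-2.330376   -2.10548145  0.00245187] 0.04029943830969694
[(0.85, [205.0, 102.3], array([-0.05913897,  0.27594568])), (0.83, [258.1, 277.9], array([-0.02145914,  0.13734421])), (0.63, [369.1, 98.1], array([0.05661115, 0.27871416]))]
```

View pics/w1.png

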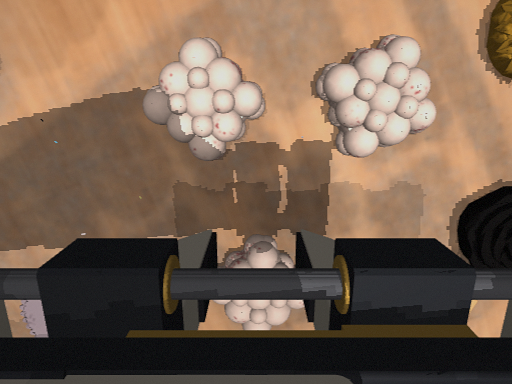

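```bash
python3 -m creep '[{"translation":[0,0,0.026],"rot":[0,0,0],"jaw":0.04},{"translation":[0,0,0.025],"rot":[0,0,0],"jaw":0.04},{"translation":[0,0,0.025],"rot":[0,0,0],"jaw":0.04},{"translation":[-0.01,0,0],"rot":[0,0,0],"jaw":0.04},{"translation":[-0.01,0.001,0],"rot":[0,0,0],"jaw":0.04},{"translation":[-0.008,0.001,0],"rot":[0,0,0],"jaw":0.04},{"translation":[-0.008,0.001,0],"rot":[0,0,0],"jaw":0.04},{"translation":[-0.008,0.002,0],"rot":[0,0,0],"jaw":0.04},{"translation":[-0.008,0.002,0],"rot":[0,0,0],"jaw":0.04},{"translation":[-0.008,0.002,0],"rot":[0,0,0],"jaw":0.04},{"translation":[-0.008,0.002,0],"rot":[0,0,0],"jaw":0.04},{"translation":[-0.008,0.002,0],"rot":[0,0,0],"jaw":0.04}]' 10
python3 - <<'E'
from h import *
s=arm.observe();print(totray(s['position']),s['position'],s['force'])
im=optics.get_image('wrist');cv2.imwrite('pics/w2.png',im[:,:,::-1])
im=optics.get_image('side');cv2.imwrite('pics/s2.png',im[:,:,::-1])
E
```

```text
clock: 3.28
position: [0.5142, -0.0467, 0.0251]
ee_rot: [2.331, 2.106, 0.001]
force: [-1.0, 1.8, 1.9]
width: 0.435
[-0.01057461  0.12592317] [ 0.51420485 -0.04665284  0.02505846] [-0.95427162  1.76473271  1.90991229]
```

View pics/w2.png

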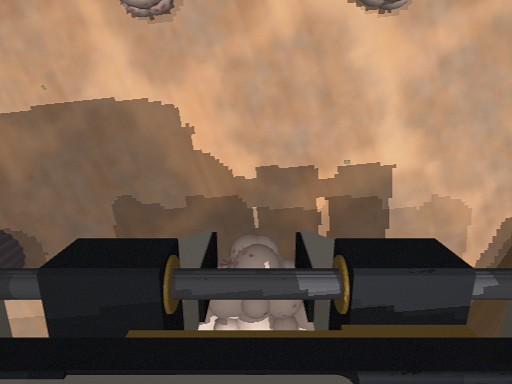

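View pics/s2.png

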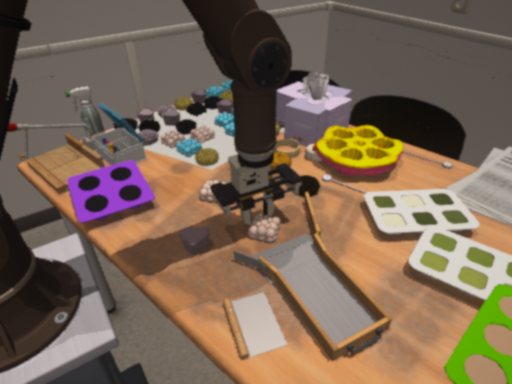

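```bash
python3 -m creep '[{"translation":[-0.008,0.002,0],"rot":[0,0,0],"jaw":0.04},{"translation":[-0.008,0.002,0],"rot":[0,0,0],"jaw":0.04},{"translation":[-0.008,0.002,0],"rot":[0,0,0],"jaw":0.04},{"translation":[-0.008,0.001,0],"rot":[0,0,0],"jaw":0.04},{"translation":[-0.008,0.001,0],"rot":[0,0,0],"jaw":0.04},{"translation":[-0.008,0.001,0],"rot":[0,0,0],"jaw":0.04},{"translation":[-0.008,0,0],"rot":[0,0,0],"jaw":0.04},{"translation":[-0.008,0,0],"rot":[0,0,0],"jaw":0.04},{"translation":[-0.008,0,0],"rot":[0,0,0],"jaw":0.04},{"translation":[-0.008,0,0],"rot":[0,0,0],"jaw":0.04},{"translation":[-0.008,0,0],"rot":[0,0,0],"jaw":0.04},{"translation":[-0.008,0,0],"rot":[0,0,0],"jaw":0.04}]' 10
python3 - <<'E'
from h import *
s=arm.observe();print(totray(s['position']),s['position'],s['force'])
im=optics.get_image('side');cv2.imwrite('pics/s3.png',cv2.resize(im[100:360,150:410,::-1],None,fx=2,fy=2))
E
```

```text
clock: 4.38
position: [0.5131, -0.143, 0.0249]
ee_rot: [2.331, 2.106, 0.001]
force: [0.1, 2.1, 3.5]
width: 0.433
[-0.00196745  0.02995936] [ 0.5130702  -0.14299519  0.02487593] [0.08150929 2.103085   3.53500412]
```

View pics/s3.png

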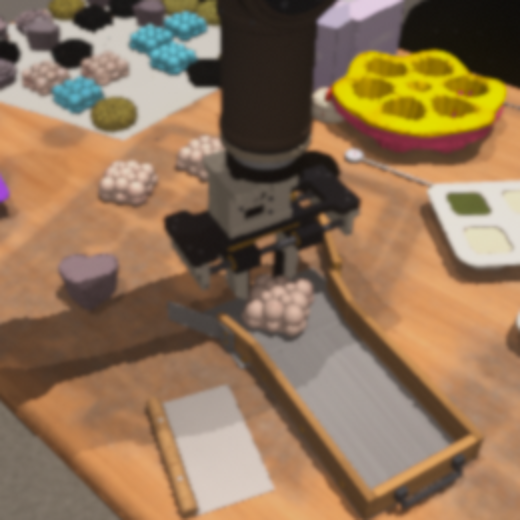

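```bash
python3 -m creep '[{"translation":[0.002,0,0],"rot":[0,0,0],"jaw":0.04},{"translation":[0,0,0],"rot":[0,0,0],"jaw":0.04},{"translation":[0,0,0],"rot":[0,0,0],"jaw":0.04}]' 10;python3 -m creep '[{"translation":[-0.006,0,0],"rot":[0,0,0],"jaw":0.04},{"translation":[-0.006,0,0],"rot":[0,0,0],"jaw":0.04}]'
```

```text
clock: 4.68
position: [0.5132, -0.1399, 0.0246]
ee_rot: [-2.33, -2.107, 0.0]
force: [0.6, 0.2, 0.1]
width: 0.439
clock: 4.85
position: [0.5121, -0.1521, 0.0247]
ee_rot: [-2.329, -2.108, -0.0]
force: [-0.1, 0.5, 0.1]
width: 0.432
```

```bash
python3 -m creep '[{"translation":[-0.007,0,0],"rot":[0,0,0],"jaw":0.04},{"translation":[-0.007,0,0],"rot":[0,0,0],"jaw":0.04},{"translation":[-0.007,0,0],"rot":[0,0,0],"jaw":0.04},{"translation":[-0.007,0,0],"rot":[0,0,0],"jaw":0.04},{"translation":[-0.007,0,0],"rot":[0,0,0],"jaw":0.04},{"translation":[-0.007,0,0],"rot":[0,0,0],"jaw":0.04},{"translation":[-0.007,0,0],"rot":[0,0,0],"jaw":0.04},{"translation":[-0.007,0,0],"rot":[0,0,0],"jaw":0.04},{"translation":[-0.007,0,0],"rot":[0,0,0],"jaw":0.04},{"translation":[-0.007,0,0],"rot":[0,0,0],"jaw":0.04},{"translation":[-0.007,0,0],"rot":[0,0,0],"jaw":0.04},{"translation":[-0.007,0,0],"rot":[0,0,0],"jaw":0.04}]'
python3 - <<'E'
from h import *
s=arm.observe();print(totray(s['position']),s['position'],s['force'])
im=optics.get_image('side');cv2.imwrite('pics/s4.png',cv2.resize(im[100:360,150:410,::-1],None,fx=2,fy=2))
E
```

```text
clock: 5.85
position: [0.5035, -0.2366, 0.0247]
ee_rot: [2.331, 2.106, 0.0]
force: [0.0, -0.1, 0.6]
width: 0.44
[-0.0020577  -0.06415754] [ 0.50346931 -0.23662116  0.0247424 ] [ 0.00374658 -0.10962995  0.57895822]
```

View pics/s4.png

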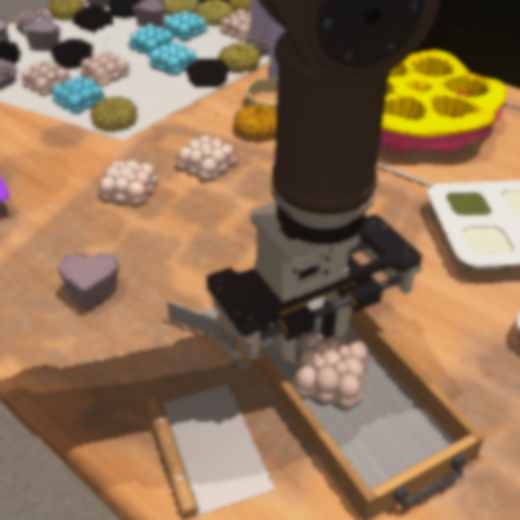

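```bash
python3 -m creep '[{"translation":[-0.007,0,0],"rot":[0,0,0],"jaw":0.04},{"translation":[-0.007,0,0],"rot":[0,0,0],"jaw":0.04},{"translation":[-0.007,0,0],"rot":[0,0,0],"jaw":0.04},{"translation":[-0.007,0,0],"rot":[0,0,0],"jaw":0.04},{"translation":[-0.007,0,0],"rot":[0,0,0],"jaw":0.04},{"translation":[-0.007,0,0],"rot":[0,0,0],"jaw":0.04},{"translation":[-0.007,0,0],"rot":[0,0,0],"jaw":0.04},{"translation":[-0.007,0,0],"rot":[0,0,0],"jaw":0.04},{"translation":[-0.007,0,0],"rot":[0,0,0],"jaw":0.04},{"translation":[-0.006,0,0],"rot":[0,0,0],"jaw":0.04},{"translation":[-0.003,0,0],"rot":[0,0,0],"jaw":0.04},{"translation":[0,0,0],"rot":[0,0,0],"jaw":0.04}]'
python3 - <<'E'
from h import *
s=arm.observe();print(totray(s['position']),s['position'],s['force'])
im=optics.get_image('side');cv2.imwrite('pics/s5.png',cv2.resize(im[160:360,200:400,::-1],None,fx=3,fy=3))
E
```

```text
clock: 6.9
position: [0.496, -0.3087, 0.0247]
ee_rot: [2.332, 2.104, -0.0]
force: [-0.5, -0.4, -0.4]
width: 0.437
[-0.0022063  -0.13659176] [ 0.49600153 -0.30866955  0.0247278 ] [-0.54358999 -0.38811334 -0.39003733]
```

View pics/s5.png

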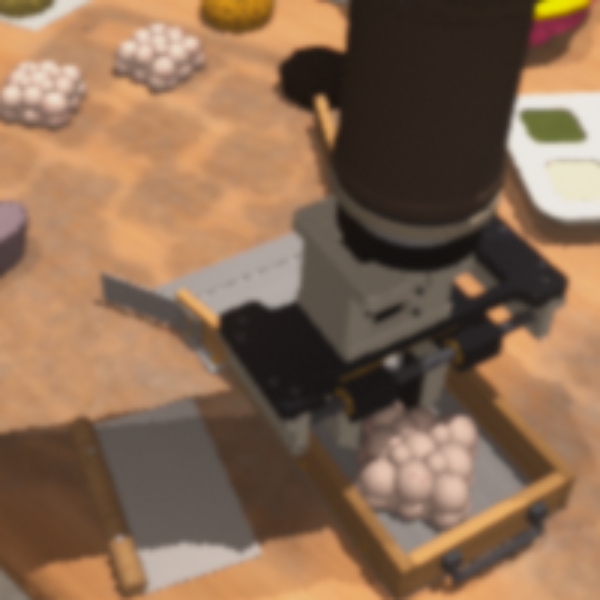

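```bash
python3 -m creep '[{"translation":[-0.003,0,0],"rot":[0,0,0],"jaw":0.04},{"translation":[-0.003,0,0],"rot":[0,0,0],"jaw":0.04},{"translation":[0,0,0],"rot":[0,0,0],"jaw":0.04}]'
python3 - <<'E'
from h import *
s=arm.observe();print(totray(s['position']),s['position'],s['force'])
im=optics.get_image('side');cv2.imwrite('pics/s6.png',cv2.resize(im[160:360,200:400,::-1],None,fx=3,fy=3))
E
```

```text
clock: 7.2
position: [0.4956, -0.3141, 0.0248]
ee_rot: [2.331, 2.106, -0.0]
force: [0.3, 0.1, -0.7]
width: 0.439
[-0.00204792 -0.14198989] [ 0.49561359 -0.31405605  0.02477791] [ 0.26250692  0.0524097  -0.71038153]
```

View pics/s6.png

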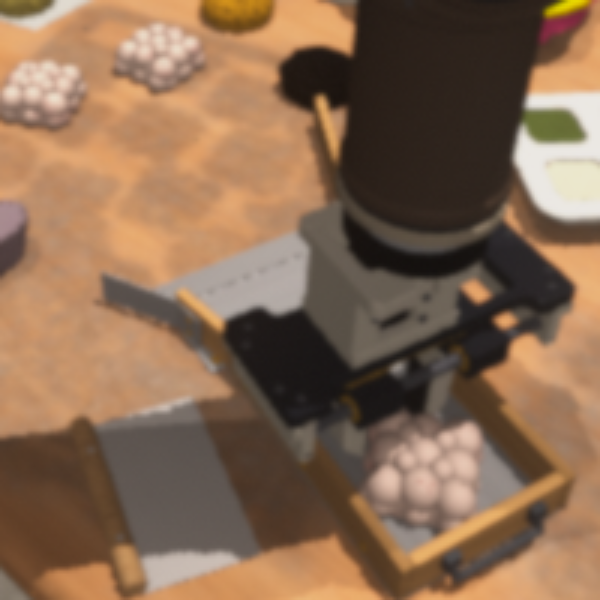

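```bash
python3 -m creep '[{"translation":[0.01,0,0],"rot":[0,0,0],"jaw":0.04},{"translation":[0.015,0,0],"rot":[0,0,0],"jaw":0.04},{"translation":[0.015,0,-0.025],"rot":[0,0,0],"jaw":0.04},{"translation":[0.02,0,-0.03],"rot":[0,0,0],"jaw":0.04},{"translation":[0.035,0.005,-0.02],"rot":[0,0,0],"jaw":0.04},{"translation":[0.04,0.005,0],"rot":[0,0,0],"jaw":0.04},{"translation":[0.04,0.005,0],"rot":[0,0,0],"jaw":0.04},{"translation":[0.04,0.005,0],"rot":[0,0,0],"jaw":0.04},{"translation":[0.04,0.005,0],"rot":[0,0,0],"jaw":0.04},{"translation":[0.04,0.005,0],"rot":[0,0,0],"jaw":0.04},{"translation":[0.04,0.005,0],"rot":[0,0,0],"jaw":0.04},{"translation":[0.04,0.005,0],"rot":[0,0,0],"jaw":0.04}]'
python3 - <<'E'
from h import *
s=arm.observe();print(totray(s['position']),s['position'],s['force'])
im=optics.get_image('side');cv2.imwrite('pics/s7.png',im[:,:,::-1])
E
```

```text
clock: 8.25
position: [0.5729, 0.0585, 0.0998]
ee_rot: [-2.33, -2.107, -0.0]
force: [0.7, -0.1, 0.1]
width: 0.438
[0.03722495 0.2364833 ] [0.57293251 0.05851086 0.0998451 ] [ 0.7144581  -0.11359686  0.1171468 ]
```

View pics/s7.png

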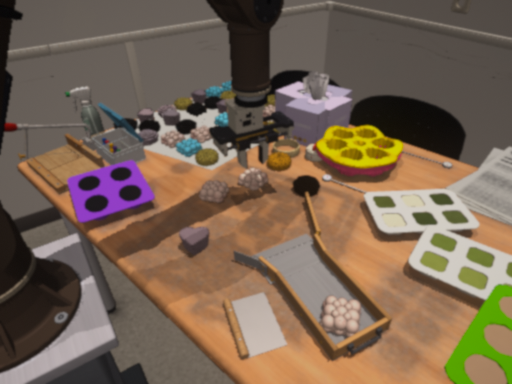

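```bash
python3 - <<'E'
from h import *
for uv in((108,205),(50,248),(100,216)):print(totray(ray('scene',uv,.0)),totray(ray('scene',uv,.03)))
E
python3 -m creep '[{"translation":[0.036,0.006,0],"rot":[0,0,0],"jaw":0.04},{"translation":[0.036,0.006,0],"rot":[0,0,0],"jaw":0.04},{"translation":[0.036,0.006,0],"rot":[0,0,0],"jaw":0.04},{"translation":[0.004,0,0],"rot":[0,0,0],"jaw":0.04},{"translation":[0,0,0],"rot":[0,0,0],"jaw":0.04}]'
python3 - <<'E'
from h import *
s=arm.observe();print(totray(s['position']),s['position'],s['force'])
im=optics.get_image('wrist');cv2.imwrite('pics/w8.png',im[:,:,::-1])
im=optics.get_image('scene');cv2.imwrite('pics/c8.png',im[:,:,::-1])
i=optics.camera_info('wrist')
print([(d['score'],d['location'],totray(ray('wrist',d['location'],.0,i))) for d in optics.pinpoint('wrist','pink_a')])
E
```

```text
[0.28373647 0.36638505] [0.25057872 0.38049278]
[0.26351755 0.5267713 ] [0.23134775 0.53304212]
[0.26550039 0.40114668] [0.23323371 0.41355587]
clock: 8.72
position: [0.6018, 0.1697, 0.0995]
ee_rot: [-2.324, -2.112, -0.002]
force: [0.2, -0.3, -0.2]
width: 0.439
[0.05465988 0.35004243] [0.60175405 0.16972673 0.0994896 ] [ 0.15483484 -0.29490322 -0.16634402]
[(0.8, [255.0, 285.7], array([0.05476147, 0.27359738]))]
```

View pics/w8.png

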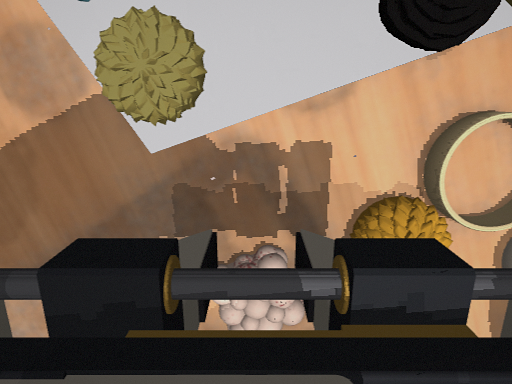

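View pics/c8.png

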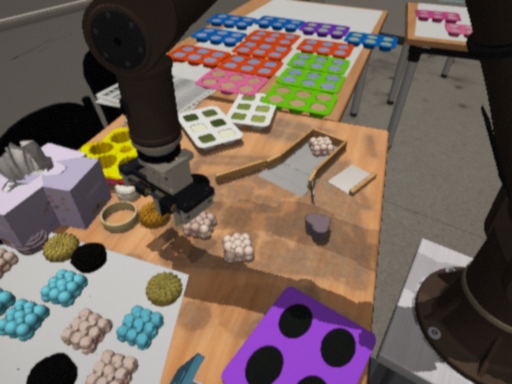

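```bash
python3 -m creep '[{"translation":[0,0,0.025],"rot":[0,0,0],"jaw":0.04},{"translation":[0,0,0.025],"rot":[0,0,0],"jaw":0.04},{"translation":[0,0,0.025],"rot":[0,0,0],"jaw":0.04},{"translation":[-0.012,0,0],"rot":[0,0,0],"jaw":0.04},{"translation":[-0.012,0,0],"rot":[0,0,0],"jaw":0.04},{"translation":[-0.008,0,0],"rot":[0,0,0],"jaw":0.04},{"translation":[-0.008,-0.001,0],"rot":[0,0,0],"jaw":0.04},{"translation":[-0.008,-0.002,0],"rot":[0,0,0],"jaw":0.04},{"translation":[-0.008,-0.002,0],"rot":[0,0,0],"jaw":0.04},{"translation":[-0.008,-0.002,0],"rot":[0,0,0],"jaw":0.04},{"translation":[-0.008,-0.002,0],"rot":[0,0,0],"jaw":0.04},{"translation":[-0.008,-0.002,0],"rot":[0,0,0],"jaw":0.04}]'
python3 -m creep '[{"translation":[-0.008,-0.002,0],"rot":[0,0,0],"jaw":0.04},{"translation":[-0.008,-0.002,0],"rot":[0,0,0],"jaw":0.04},{"translation":[-0.008,-0.002,0],"rot":[0,0,0],"jaw":0.04},{"translation":[-0.008,-0.002,0],"rot":[0,0,0],"jaw":0.04},{"translation":[-0.008,-0.002,0],"rot":[0,0,0],"jaw":0.04},{"translation":[-0.008,-0.002,0],"rot":[0,0,0],"jaw":0.04}]'
python3 - <<'E'
from h import *
s=arm.observe();print(totray(s['position']),s['position'],s['force'])
im=optics.get_image('side');cv2.imwrite('pics/s9.png',cv2.resize(im[100:360,150:410,::-1],None,fx=2,fy=2))
E
```

```text
clock: 9.87
position: [0.5834, 0.0861, 0.0251]
ee_rot: [2.331, 2.106, 0.001]
force: [1.5, 1.0, 1.0]
width: 0.437
clock: 10.37
position: [0.5665, 0.0393, 0.0247]
ee_rot: [2.331, 2.106, 0.0]
force: [-0.1, 1.1, 1.2]
width: 0.434
[0.03277453 0.21676676] [0.56651239 0.039345   0.02474344] [-0.14925769  1.1416189   1.22242802]
```

View pics/s9.png

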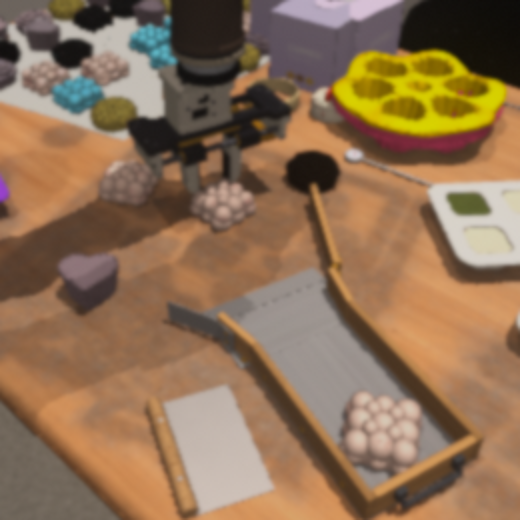

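```bash
python3 -m creep '[{"translation":[-0.008,-0.002,0],"rot":[0,0,0],"jaw":0.04},{"translation":[-0.008,-0.002,0],"rot":[0,0,0],"jaw":0.04},{"translation":[-0.008,-0.002,0],"rot":[0,0,0],"jaw":0.04},{"translation":[-0.008,-0.002,0],"rot":[0,0,0],"jaw":0.04},{"translation":[-0.008,-0.002,0],"rot":[0,0,0],"jaw":0.04},{"translation":[-0.008,-0.002,0],"rot":[0,0,0],"jaw":0.04},{"translation":[-0.008,-0.002,0],"rot":[0,0,0],"jaw":0.04},{"translation":[-0.008,-0.002,0],"rot":[0,0,0],"jaw":0.04},{"translation":[-0.008,-0.002,0],"rot":[0,0,0],"jaw":0.04},{"translation":[-0.008,-0.002,0],"rot":[0,0,0],"jaw":0.04},{"translation":[-0.008,-0.002,0],"rot":[0,0,0],"jaw":0.04},{"translation":[-0.008,-0.002,0],"rot":[0,0,0],"jaw":0.04}]'
python3 -m creep '[{"translation":[-0.008,-0.002,0],"rot":[0,0,0],"jaw":0.04},{"translation":[-0.008,-0.002,0],"rot":[0,0,0],"jaw":0.04},{"translation":[-0.008,-0.002,0],"rot":[0,0,0],"jaw":0.04},{"translation":[-0.008,-0.002,0],"rot":[0,0,0],"jaw":0.04},{"translation":[-0.007,-0.001,0],"rot":[0,0,0],"jaw":0.04},{"translation":[-0.007,0,0],"rot":[0,0,0],"jaw":0.04},{"translation":[-0.007,0,0],"rot":[0,0,0],"jaw":0.04},{"translation":[-0.007,0,0],"rot":[0,0,0],"jaw":0.04},{"translation":[-0.007,0,0],"rot":[0,0,0],"jaw":0.04},{"translation":[-0.007,0,0],"rot":[0,0,0],"jaw":0.04}]'
python3 - <<'E'
from h import *
s=arm.observe();print(totray(s['position']),s['position'],s['force'])
im=optics.get_image('side');cv2.imwrite('pics/s10.png',cv2.resize(im[100:360,150:410,::-1],None,fx=2,fy=2))
E
```

```text
clock: 11.42
position: [0.5329, -0.0538, 0.0247]
ee_rot: [2.331, 2.106, 0.0]
force: [-0.2, -0.8, 0.8]
width: 0.433
clock: 12.25
position: [0.5168, -0.1263, 0.0248]
ee_rot: [2.331, 2.106, 0.0]
force: [0.1, 0.5, 0.6]
width: 0.437
[7.45458777e-05 4.69526344e-02] [ 0.51681902 -0.12629526  0.02476969] [0.08611723 0.5251467  0.56092065]
```

View pics/s10.png

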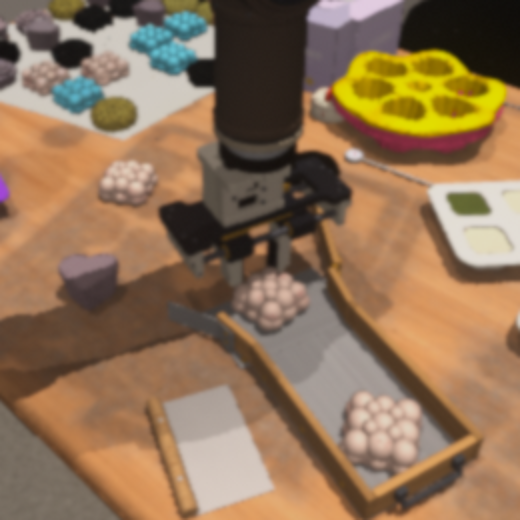

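```bash
python3 -m creep '[{"translation":[-0.007,0,0],"rot":[0,0,0],"jaw":0.04},{"translation":[-0.007,0,0],"rot":[0,0,0],"jaw":0.04},{"translation":[-0.007,0,0],"rot":[0,0,0],"jaw":0.04},{"translation":[-0.007,0,0],"rot":[0,0,0],"jaw":0.04},{"translation":[-0.007,0,0],"rot":[0,0,0],"jaw":0.04},{"translation":[-0.007,0,0],"rot":[0,0,0],"jaw":0.04},{"translation":[-0.007,0,0],"rot":[0,0,0],"jaw":0.04},{"translation":[-0.007,0,0],"rot":[0,0,0],"jaw":0.04},{"translation":[-0.007,0,0],"rot":[0,0,0],"jaw":0.04},{"translation":[-0.007,0,0],"rot":[0,0,0],"jaw":0.04},{"translation":[-0.007,0,0],"rot":[0,0,0],"jaw":0.04}]'
python3 -m creep '[{"translation":[-0.007,0,0],"rot":[0,0,0],"jaw":0.04},{"translation":[-0.007,0,0],"rot":[0,0,0],"jaw":0.04},{"translation":[-0.007,0,0],"rot":[0,0,0],"jaw":0.04},{"translation":[-0.005,0,0],"rot":[0,0,0],"jaw":0.04},{"translation":[-0.003,0,0],"rot":[0,0,0],"jaw":0.04},{"translation":[-0.003,0,0],"rot":[0,0,0],"jaw":0.04},{"translation":[0,0,0],"rot":[0,0,0],"jaw":0.04}]'
python3 - <<'E'
from h import *
s=arm.observe();print(totray(s['position']),s['position'],s['force'])
im=optics.get_image('side');cv2.imwrite('pics/s11.png',cv2.resize(im[160:360,200:400,::-1],None,fx=3,fy=3))
E
```

```text
clock: 13.22
position: [0.5089, -0.203, 0.0247]
ee_rot: [-2.331, -2.106, 0.0]
force: [0.8, -0.0, -0.4]
width: 0.439
clock: 13.8
position: [0.5056, -0.2348, 0.0247]
ee_rot: [2.332, 2.105, -0.0]
force: [-0.2, 0.1, 1.1]
width: 0.43
[-9.51323556e-05 -6.21180309e-02] [ 0.50562794 -0.23479042  0.02473224] [-0.24891708  0.0797539   1.05822567]
```

View pics/s11.png

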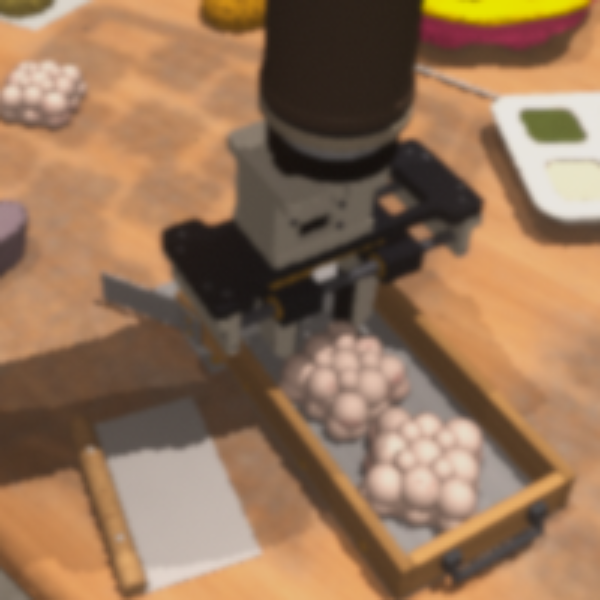

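```bash
python3 -m creep '[{"translation":[-0.003,0,0],"rot":[0,0,0],"jaw":0.04},{"translation":[-0.003,0,0],"rot":[0,0,0],"jaw":0.04},{"translation":[0,0,0],"rot":[0,0,0],"jaw":0.04}]'
python3 -m creep '[{"translation":[-0.003,0,0],"rot":[0,0,0],"jaw":0.04},{"translation":[-0.002,0,0],"rot":[0,0,0],"jaw":0.04},{"translation":[0,0,0],"rot":[0,0,0],"jaw":0.04}]'
python3 - <<'E'
from h import *
s=arm.observe();print(totray(s['position']),s['position'],s['force'])
im=optics.get_image('side');cv2.imwrite('pics/s12.png',cv2.resize(im[160:360,200:400,::-1],None,fx=3,fy=3))
E
```

```text
clock: 14.1
position: [0.5051, -0.2407, 0.0248]
ee_rot: [2.331, 2.106, -0.0]
force: [-0.5, 0.3, 0.4]
width: 0.436
clock: 14.35
position: [0.5048, -0.2429, 0.0246]
ee_rot: [-2.328, -2.106, -0.002]
force: [0.6, 7.9, 2.0]
width: 0.437
[-0.00015148 -0.07023454] [ 0.50475165 -0.24285968  0.02458144] [0.63640543 7.86217519 1.98780076]
```

View pics/s12.png

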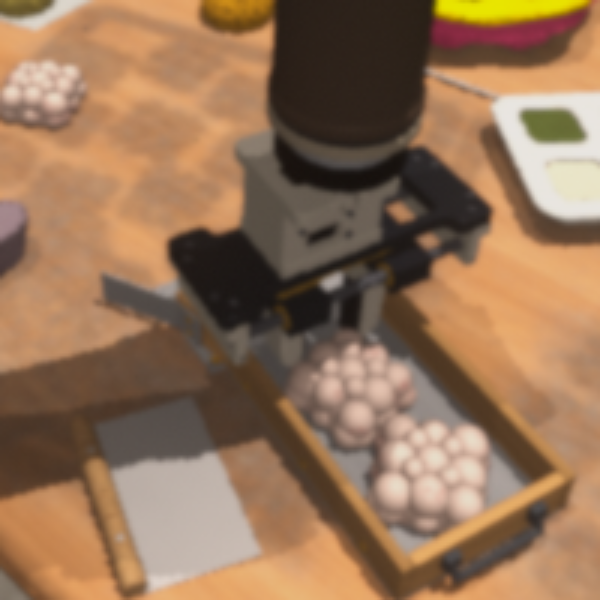

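```bash
python3 -m creep '[{"translation":[0.01,0,0],"rot":[0,0,0],"jaw":0.04},{"translation":[0.015,0,0],"rot":[0,0,0],"jaw":0.04},{"translation":[0.015,0,-0.025],"rot":[0,0,0],"jaw":0.04},{"translation":[0.02,0,-0.03],"rot":[0,0,0],"jaw":0.04},{"translation":[0.035,-0.006,-0.02],"rot":[0,0,0],"jaw":0.04},{"translation":[0.04,-0.006,0],"rot":[0,0,0],"jaw":0.04},{"translation":[0.04,-0.008,0],"rot":[0,0,0],"jaw":0.04},{"translation":[0.04,-0.01,0],"rot":[0,0,0],"jaw":0.04},{"translation":[0.04,-0.01,0],"rot":[0,0,0],"jaw":0.04},{"translation":[0.04,-0.01,0],"rot":[0,0,0],"jaw":0.04},{"translation":[0.04,-0.01,0],"rot":[0,0,0],"jaw":0.04},{"translation":[0.04,0,0],"rot":[0,0,0],"jaw":0.04}]'
python3 -m creep '[{"translation":[0.03,0,0],"rot":[0,0,0],"jaw":0.04},{"translation":[0.012,0,0],"rot":[0,0,0],"jaw":0.04},{"translation":[0,0,0],"rot":[0,0,0],"jaw":0.04}]'
python3 - <<'E'
from h import *
s=arm.observe();print(totray(s['position']),s['position'],s['force'])
im=optics.get_image('wrist');cv2.imwrite('pics/w13.png',im[:,:,::-1])
i=optics.camera_info('wrist')
print([(d['score'],d['location'],totray(ray('wrist',d['location'],.0,i))) for d in optics.pinpoint('wrist','pink_a')])
im=optics.get_image('side');cv2.imwrite('pics/s13.png',cv2.resize(im[100:360,150:410,::-1],None,fx=2,fy=2))
E
```

```text
clock: 15.4
position: [0.4807, 0.136, 0.0998]
ee_rot: [-2.33, -2.107, 0.002]
force: [0.9, 0.0, -0.2]
width: 0.434
clock: 15.65
position: [0.487, 0.18, 0.0999]
ee_rot: [-2.325, -2.112, -0.003]
force: [0.9, -0.4, 0.3]
width: 0.433
[-0.06050939  0.34865461] [0.48703412 0.1799846  0.09991471] [ 0.86385709 -0.4102185   0.28217863]
[(0.6, [258.8, 289.7], array([-0.05748315,  0.27071184]))]
```

View pics/w13.png

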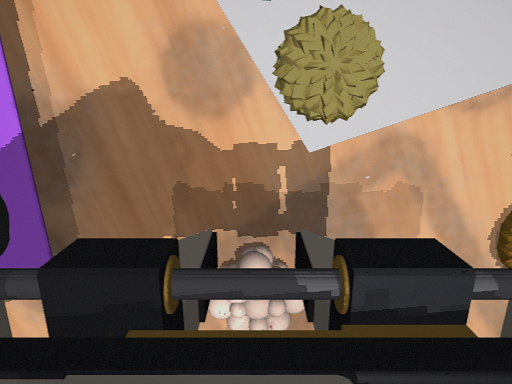

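View pics/s13.png

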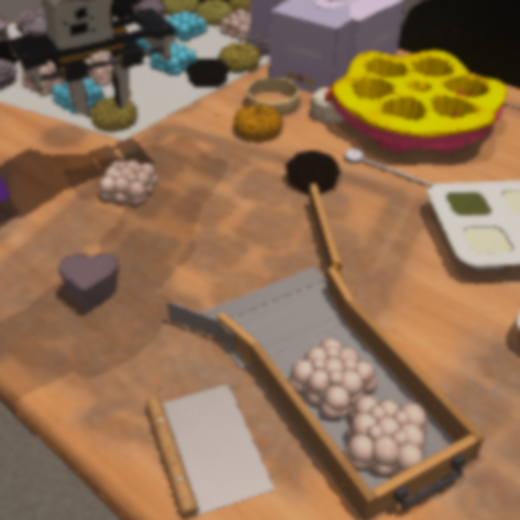

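```bash
python3 -m creep '[{"translation":[0,0.002,0.025],"rot":[0,0,0],"jaw":0.04},{"translation":[0,0,0.025],"rot":[0,0,0],"jaw":0.04},{"translation":[0,0,0.025],"rot":[0,0,0],"jaw":0.04},{"translation":[-0.012,0,0],"rot":[0,0,0],"jaw":0.04},{"translation":[-0.012,0,0],"rot":[0,0,0],"jaw":0.04},{"translation":[-0.008,0,0],"rot":[0,0,0],"jaw":0.04},{"translation":[-0.008,0.001,0],"rot":[0,0,0],"jaw":0.04},{"translation":[-0.008,0.002,0],"rot":[0,0,0],"jaw":0.04},{"translation":[-0.008,0.002,0],"rot":[0,0,0],"jaw":0.04},{"translation":[-0.008,0.002,0],"rot":[0,0,0],"jaw":0.04},{"translation":[-0.008,0.002,0],"rot":[0,0,0],"jaw":0.04},{"translation":[-0.008,0.002,0],"rot":[0,0,0],"jaw":0.04}]'
python3 -m creep '[{"translation":[-0.008,0.002,0],"rot":[0,0,0],"jaw":0.04},{"translation":[-0.008,0.002,0],"rot":[0,0,0],"jaw":0.04},{"translation":[-0.008,0.002,0],"rot":[0,0,0],"jaw":0.04},{"translation":[-0.008,0.002,0],"rot":[0,0,0],"jaw":0.04},{"translation":[-0.008,0.002,0],"rot":[0,0,0],"jaw":0.04},{"translation":[-0.008,0.002,0],"rot":[0,0,0],"jaw":0.04},{"translation":[-0.008,0.002,0],"rot":[0,0,0],"jaw":0.04},{"translation":[-0.008,0.002,0],"rot":[0,0,0],"jaw":0.04},{"translation":[-0.008,0.002,0],"rot":[0,0,0],"jaw":0.04},{"translation":[-0.008,0.002,0],"rot":[0,0,0],"jaw":0.04}]'
python3 - <<'E'
from h import *
s=arm.observe();print(totray(s['position']),s['position'],s['force'])
im=optics.get_image('side');cv2.imwrite('pics/s14.png',cv2.resize(im[100:360,150:410,::-1],None,fx=2,fy=2))
E
```

```text
clock: 16.8
position: [0.4923, 0.0943, 0.025]
ee_rot: [2.331, 2.106, 0.001]
force: [0.8, 1.1, 0.5]
width: 0.434
clock: 17.63
position: [0.5038, 0.0124, 0.0247]
ee_rot: [-2.331, -2.106, 0.0]
force: [-0.2, 0.6, 0.4]
width: 0.436
[-0.02691588  0.1836385 ] [0.50377974 0.01241842 0.02470039] [-0.15857458  0.61925554  0.40845206]
```

View pics/s14.png

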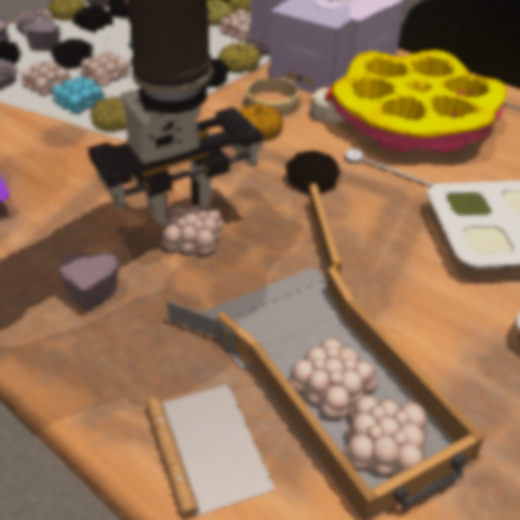

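```bash
python3 -m creep '[{"translation":[-0.008,0.002,0],"rot":[0,0,0],"jaw":0.04},{"translation":[-0.008,0.002,0],"rot":[0,0,0],"jaw":0.04},{"translation":[-0.008,0.002,0],"rot":[0,0,0],"jaw":0.04},{"translation":[-0.008,0.002,0],"rot":[0,0,0],"jaw":0.04},{"translation":[-0.008,0.002,0],"rot":[0,0,0],"jaw":0.04},{"translation":[-0.008,0.002,0],"rot":[0,0,0],"jaw":0.04},{"translation":[-0.008,0.002,0],"rot":[0,0,0],"jaw":0.04},{"translation":[-0.008,0.002,0],"rot":[0,0,0],"jaw":0.04},{"translation":[-0.008,0.002,0],"rot":[0,0,0],"jaw":0.04},{"translation":[-0.008,0.002,0],"rot":[0,0,0],"jaw":0.04},{"translation":[-0.008,0.002,0],"rot":[0,0,0],"jaw":0.04},{"translation":[-0.008,0.002,0],"rot":[0,0,0],"jaw":0.04}]'
python3 -m creep '[{"translation":[-0.007,0.002,0],"rot":[0,0,0],"jaw":0.04},{"translation":[-0.007,0.002,0],"rot":[0,0,0],"jaw":0.04},{"translation":[-0.007,0.001,0],"rot":[0,0,0],"jaw":0.04},{"translation":[-0.007,0,0],"rot":[0,0,0],"jaw":0.04},{"translation":[-0.007,0,0],"rot":[0,0,0],"jaw":0.04},{"translation":[-0.007,0,0],"rot":[0,0,0],"jaw":0.04},{"translation":[-0.007,0,0],"rot":[0,0,0],"jaw":0.04}]'
python3 - <<'E'
from h import *
s=arm.observe();print(totray(s['position']),s['position'],s['force'])
im=optics.get_image('side');cv2.imwrite('pics/s15.png',cv2.resize(im[160:360,200:400,::-1],None,fx=3,fy=3))
E
```

```text
clock: 18.68
position: [0.5181, -0.0854, 0.0248]
ee_rot: [2.331, 2.106, 0.0]
force: [0.1, 0.5, 0.8]
width: 0.433
clock: 19.27
position: [0.5178, -0.1344, 0.0248]
ee_rot: [-2.331, -2.106, -0.0]
force: [0.1, 1.4, 1.6]
width: 0.44
[0.00189862 0.03901295] [ 0.5178314  -0.13437864  0.02476779] [0.11921012 1.41004546 1.64845089]
```

View pics/s15.png

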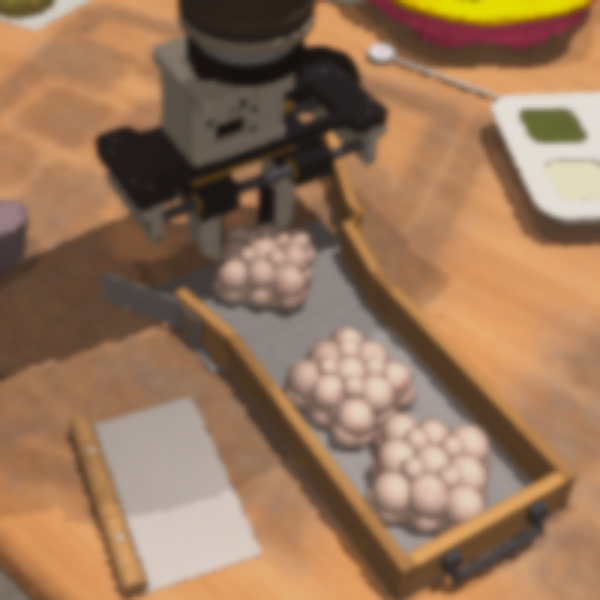

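```bash
python3 -m creep '[{"translation":[-0.007,0,0],"rot":[0,0,0],"jaw":0.04},{"translation":[-0.007,0,0],"rot":[0,0,0],"jaw":0.04},{"translation":[-0.007,0,0],"rot":[0,0,0],"jaw":0.04},{"translation":[-0.004,0,0],"rot":[0,0,0],"jaw":0.04},{"translation":[-0.003,0,0],"rot":[0,0,0],"jaw":0.04},{"translation":[-0.003,0,0],"rot":[0,0,0],"jaw":0.04},{"translation":[0,0,0],"rot":[0,0,0],"jaw":0.04}]'
python3 -m creep '[{"translation":[-0.002,0,0],"rot":[0,0,0],"jaw":0.04},{"translation":[-0.001,0,0],"rot":[0,0,0],"jaw":0.04},{"translation":[0,0,0],"rot":[0,0,0],"jaw":0.04}]'
python3 - <<'E'
from h import *
s=arm.observe();print(totray(s['position']),s['position'],s['force'])
im=optics.get_image('side');cv2.imwrite('pics/s16.png',cv2.resize(im[160:360,200:400,::-1],None,fx=3,fy=3))
E
```

```text
clock: 19.9
position: [0.5147, -0.1654, 0.0247]
ee_rot: [2.332, 2.105, -0.0]
force: [-0.4, -0.7, -0.2]
width: 0.434
clock: 20.15
position: [0.5145, -0.1678, 0.0247]
ee_rot: [2.331, 2.106, -0.0]
force: [1.0, 0.5, 0.2]
width: 0.437
[0.00195657 0.00546787] [ 0.51449912 -0.16775785  0.02472316] [1.00068669 0.46923566 0.16806888]
```

View pics/s16.png

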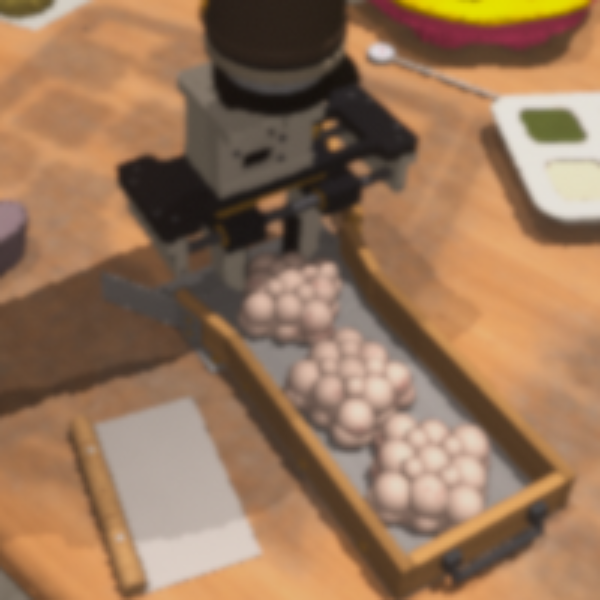

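Small steps from here, checking the force.

```bash
for i in 1 2; do python3 -m creep '[{"translation":[-0.002,0,0],"rot":[0,0,0],"jaw":0.04},{"translation":[0,0,0],"rot":[0,0,0],"jaw":0.04}]' | grep -E "force|posi"; done
python3 - <<'E'
from h import *
s=arm.observe();print(totray(s['position']),s['force'])
E
```

```text
position: [0.5143, -0.1699, 0.0247]
force: [-0.0, 0.8, -0.3]
position: [0.5141, -0.1719, 0.0247]
force: [-0.2, 0.7, 0.8]
[0.00197522 0.00132054] [-0.19216467  0.73691562  0.78247909]
```

```bash
for i in 1 2; do python3 -m creep '[{"translation":[-0.002,0,0],"rot":[0,0,0],"jaw":0.04},{"translation":[0,0,0],"rot":[0,0,0],"jaw":0.04}]' | grep -E "force|posi"; done
python3 - <<'E'
from h import *
s=arm.observe();print(totray(s['position']),s['force'])
im=optics.get_image('side');cv2.imwrite('pics/s17.png',cv2.resize(im[160:360,200:400,::-1],None,fx=3,fy=3))
E
```

```text
position: [0.514, -0.1738, 0.0248]
force: [-0.1, 1.5, -0.8]
position: [0.5137, -0.1761, 0.0248]
force: [1.5, 0.6, 0.3]
[ 0.00198276 -0.00288277] [1.49101684 0.55408111 0.31963856]
```

View pics/s17.png

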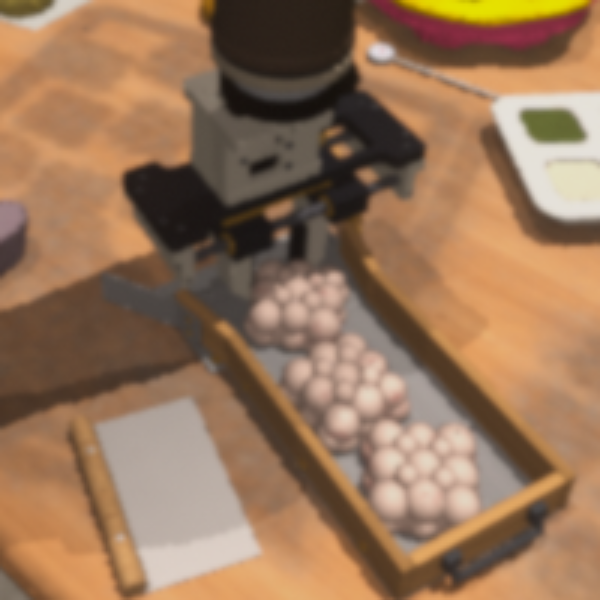

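```bash
python3 -m creep '[{"translation":[0.01,0,0],"rot":[0,0,0],"jaw":0.04},{"translation":[0.015,0,0],"rot":[0,0,0],"jaw":0.04},{"translation":[0.01,0,-0.03],"rot":[0,0,0],"jaw":0.04},{"translation":[0,0.01,-0.035],"rot":[0,0,0],"jaw":0.02},{"translation":[0,0.03,-0.02],"rot":[0,0,0],"jaw":0},{"translation":[0,0.04,0],"rot":[0,0,0],"jaw":0},{"translation":[0,0.04,0],"rot":[0,0,0],"jaw":0},{"translation":[0.01,0.038,0],"rot":[0,0,0],"jaw":0},{"translation":[0,0,0],"rot":[0,0,0],"jaw":0},{"translation":[0,0,0],"rot":[0,0,0],"jaw":0}]'
python3 - <<'E'
from h import *
s=arm.observe();print(totray(s['position']),s['position'])
for c in('side','scene'):
  im=optics.get_image(c);cv2.imwrite(f'pics/{c}18r.png',im[:,:,::-1])
O2=(.512,-.173)
overlay('pics/side18r.png','side',O2,YAW,1.92,(220,185,400,335),'pics/o5.png')
overlay('pics/scene18r.png','scene',O2,YAW,1.92,(200,110,380,230),'pics/o6.png')
i=optics.camera_info('side')
print([(d['score'],d['location'],totray(ray('side',d['location'],.003,i))) for d in optics.pinpoint('side','pink_a')][:5])
i=optics.camera_info('scene')
print([(d['score'],d['location'],totray(ray('scene',d['location'],.003,i))) for d in optics.pinpoint('scene','pink_a')][:5])
E
```

```text
clock: 21.75
position: [0.677, -0.1449, 0.1089]
ee_rot: [-2.329, -2.108, -0.001]
force: [0.5, 0.0, -0.0]
width: 0.012
[0.16126737 0.04466708] [ 0.67695568 -0.14485867  0.10885221]
[(0.94, [340.8, 321.6], array([-0.00418865, -0.18239239])), (0.89, [314.8, 290.6], array([-0.00647492, -0.10545488])), (0.64, [297.4, 262.2], array([ 0.00276076, -0.02874164]))]
[(0.9, [292.9, 171.5], array([ 0.00220817, -0.03536541])), (0.82, [311.6, 159.1], array([-0.00723826, -0.1192524 ])), (0.61, [320.8, 151.4], array([-0.00794987, -0.17070478]))]
```

View pics/o5.png

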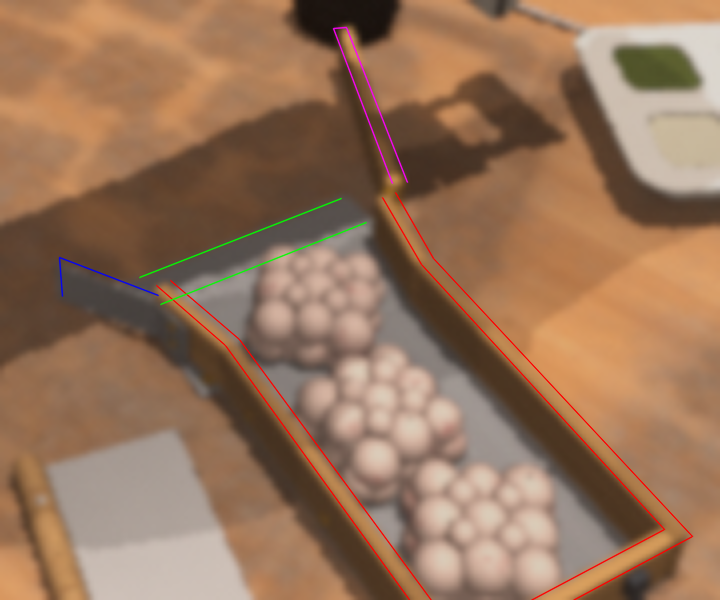

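View pics/o6.png

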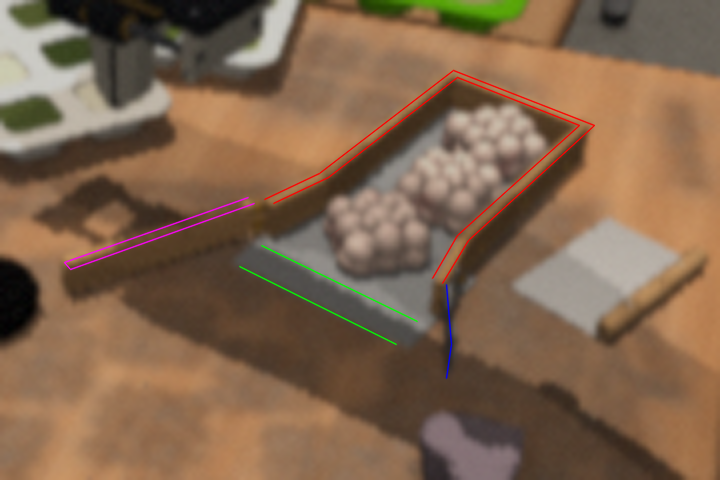

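```bash
python3 -m creep '[{"translation":[-0.005,-0.04,0],"rot":[0,0,0],"jaw":0.04},{"translation":[0,-0.04,0],"rot":[0,0,0],"jaw":0.04},{"translation":[0,-0.04,0],"rot":[0,0,0],"jaw":0.04},{"translation":[0,-0.039,0],"rot":[0,0,0],"jaw":0.04},{"translation":[0,0,0],"rot":[0,0,0],"jaw":0.04},{"translation":[0,0,0.03],"rot":[0,0,0],"jaw":0.04},{"translation":[0,0,0.03],"rot":[0,0,0],"jaw":0.04},{"translation":[0,0,0.024],"rot":[0,0,0],"jaw":0.04},{"translation":[-0.015,0,0],"rot":[0,0,0],"jaw":0.04},{"translation":[-0.015,0,0],"rot":[0,0,0],"jaw":0.04},{"translation":[-0.006,0,0],"rot":[0,0,0],"jaw":0.04},{"translation":[0,0,0],"rot":[0,0,0],"jaw":0.04}]'
python3 - <<'E'
from h import *
s=arm.observe();print(totray(s['position']),s['position'],s['force'])
E
```

```text
clock: 22.95
position: [0.5125, -0.1736, 0.0261]
ee_rot: [2.334, 2.102, -0.001]
force: [0.9, 0.6, -0.9]
width: 0.433
[ 0.00055315 -0.00053502] [ 0.51249625 -0.17358818  0.02607901] [ 0.9381127   0.61152235 -0.89341103]
```

```bash
for i in 1 2 3 ; do python3 -m creep '[{"translation":[-0.002,0,0],"rot":[0,0,0],"jaw":0.04},{"translation":[0,0,0],"rot":[0,0,0],"jaw":0.04}]' | grep -E "force|posi"; done
python3 - <<'E'
from h import *
s=arm.observe();print(totray(s['position']),s['force'])
E
```

```text
position: [0.5131, -0.1732, 0.0262]
force: [1.1, -0.5, 1.2]
position: [0.5129, -0.1753, 0.026]
force: [0.4, -0.2, 0.2]
position: [0.5128, -0.1773, 0.0259]
force: [0.5, 0.5, 0.5]
[ 0.00120935 -0.00422033] [0.50980017 0.4996396  0.54332567]
```

```bash
for i in 1 2 ; do python3 -m creep '[{"translation":[-0.002,0,0],"rot":[0,0,0],"jaw":0.04},{"translation":[0,0,0],"rot":[0,0,0],"jaw":0.04}]' | grep -E "force|posi"; done
python3 - <<'E'
from h import *
s=arm.observe();print(totray(s['position']),s['force'])
im=optics.get_image('side');cv2.imwrite('pics/s19.png',cv2.resize(im[160:360,200:400,::-1],None,fx=3,fy=3))
E
```

```text
position: [0.5126, -0.1793, 0.0258]
force: [0.5, 2.2, 1.1]
position: [0.5129, -0.1805, 0.0259]
force: [1.6, 5.4, 0.8]
[ 0.0016368  -0.00740144] [1.63908586 5.44619112 0.84524082]
```

View pics/s19.png

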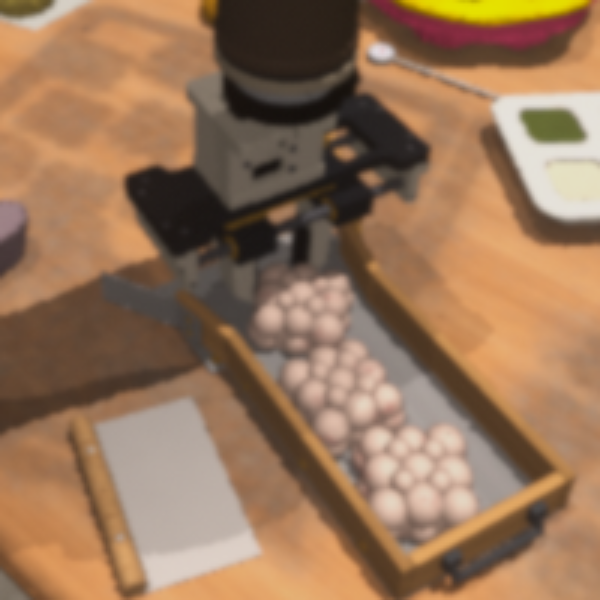

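```bash
python3 -m creep '[{"translation":[0.01,0,0],"rot":[0,0,0],"jaw":0.04},{"translation":[0.015,0,0],"rot":[0,0,0],"jaw":0.04},{"translation":[0.01,0,-0.03],"rot":[0,0,0],"jaw":0.04},{"translation":[0,0.01,-0.035],"rot":[0,0,0],"jaw":0.02},{"translation":[0.01,0.03,-0.01],"rot":[0,0,0],"jaw":0},{"translation":[0.01,0.04,0],"rot":[0,0,0],"jaw":0},{"translation":[0.01,0.04,0],"rot":[0,0,0],"jaw":0},{"translation":[0,0.038,0],"rot":[0,0,0],"jaw":0},{"translation":[0,0,0],"rot":[0,0,0],"jaw":0},{"translation":[0,0,0],"rot":[0,0,0],"jaw":0}]'
python3 - <<'E'
from h import *
s=arm.observe();print(totray(s['position']),s['position'])
im=optics.get_image('side');cv2.imwrite(f'pics/s20r.png',im[:,:,::-1])
overlay('pics/s20r.png','side',O,YAW,1.92,(220,185,400,335),'pics/o7.png')
im=optics.get_image('wrist');cv2.imwrite(f'pics/w20.png',im[:,:,::-1])
E
```

```text
clock: 24.67
position: [0.6769, -0.1324, 0.0997]
ee_rot: [-2.331, -2.106, 0.001]
force: [-0.1, 1.4, -1.0]
width: 0.015
[0.15995858 0.05708762] [ 0.67690877 -0.13236945  0.09970862]
```

View pics/o7.png

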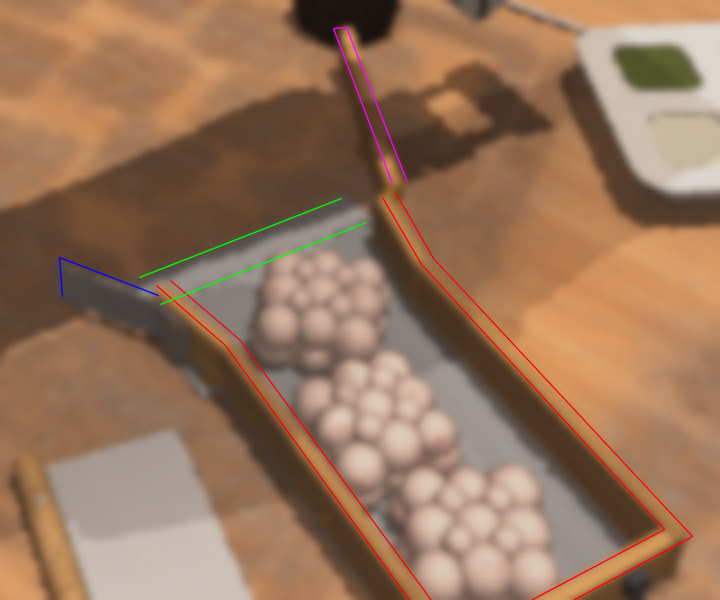

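View pics/w20.png

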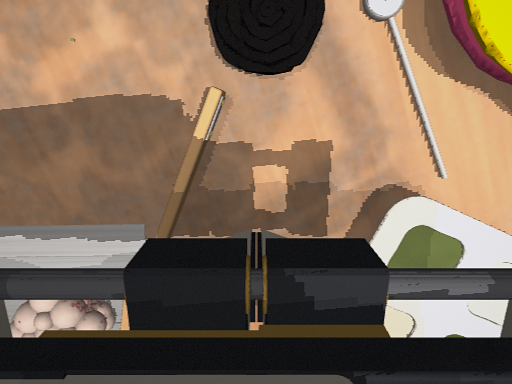

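Run:
```python
from h import *
i=optics.camera_info('wrist')
for uv,z in(((372,235),.015),((385,195),.015),((385,320),.015),((215,90),.031),((222,96),.031),((190,160),.031)): print(uv,totray(ray('wrist',uv,z,i)))
for uv in((365,195),(372,230),(408,245)):print(totray(ray('side',uv,.015)))
```

```text
(372, 235) [0.24305868 0.03561201]
(385, 195) [0.24943254 0.06615328]
(385, 320) [ 0.26015465 -0.03694163]
(215, 90) [0.13297301 0.13692611]
(222, 96) [0.13712661 0.13342903]
(190, 160) [0.11544629 0.09404042]
[0.26461728 0.07245134]
[ 0.19303327 -0.03485467]
[ 0.22797883 -0.1064276 ]
```

```bash
python3 -m creep '[{"translation":[0,0,0.027],"rot":[0,0,0],"jaw":0},{"translation":[0,0,0.025],"rot":[0,0,0],"jaw":0},{"translation":[0,0,0.025],"rot":[0,0,0],"jaw":0},{"translation":[0.013,-0.01,0],"rot":[0,0,0],"jaw":0},{"translation":[0,-0.008,0],"rot":[0,0,0],"jaw":0},{"translation":[0,-0.007,0],"rot":[0,0,0],"jaw":0},{"translation":[0.0045,-0.0085,0],"rot":[0,0,0],"jaw":0},{"translation":[0.0045,-0.0085,0],"rot":[0,0,0],"jaw":0},{"translation":[0.0045,-0.0085,0],"rot":[0,0,0],"jaw":0},{"translation":[0.0045,-0.0085,0],"rot":[0,0,0],"jaw":0}]'
python3 - <<'E'
from h import *
s=arm.observe();print(totray(s['position']),s['position'],s['force'])
im=optics.get_image('side');cv2.imwrite('pics/s21.png',cv2.resize(im[130:330,200:400,::-1],None,fx=3,fy=3))
E
```

```text
clock: 25.6
position: [0.6198, -0.0958, 0.0245]
ee_rot: [2.331, 2.105, 0.001]
force: [0.8, -0.2, -0.0]
width: 0.006
[0.09944417 0.08772139] [ 0.61979988 -0.09577714  0.02454112] [ 0.78613968 -0.20094262 -0.04247129]
```

View pics/s21.png

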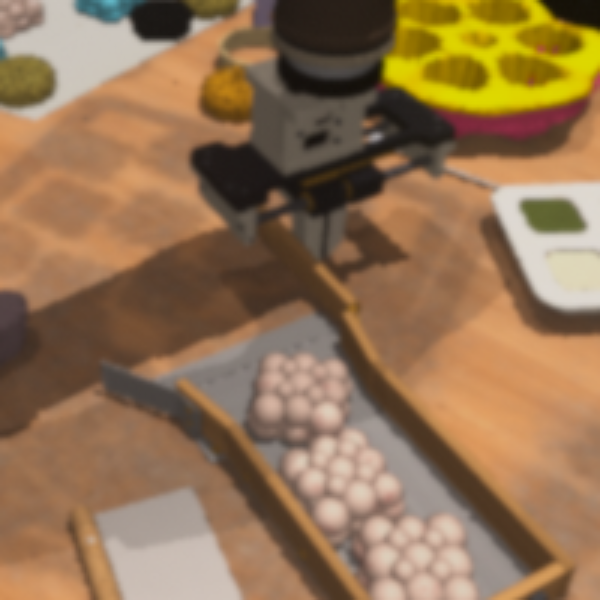

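Gate is swinging, so the sweep continues.

```bash
python3 -m creep '[{"translation":[0.001,-0.0077,0],"rot":[0,0,0],"jaw":0},{"translation":[0.001,-0.0077,0],"rot":[0,0,0],"jaw":0},{"translation":[0.001,-0.0077,0],"rot":[0,0,0],"jaw":0},{"translation":[0.001,-0.0077,0],"rot":[0,0,0],"jaw":0},{"translation":[-0.0024,-0.0088,0],"rot":[0,0,0],"jaw":0},{"translation":[-0.0024,-0.0088,0],"rot":[0,0,0],"jaw":0},{"translation":[-0.0024,-0.0088,0],"rot":[0,0,0],"jaw":0},{"translation":[-0.0024,-0.0088,0],"rot":[0,0,0],"jaw":0},{"translation":[-0.0064,-0.0074,0],"rot":[0,0,0],"jaw":0},{"translation":[-0.0064,-0.0074,0],"rot":[0,0,0],"jaw":0},{"translation":[-0.0064,-0.0074,0],"rot":[0,0,0],"jaw":0},{"translation":[-0.0064,-0.0074,0],"rot":[0,0,0],"jaw":0}]'
python3 - <<'E'
from h import *
s=arm.observe();print(totray(s['position']),s['position'],s['force'])
im=optics.get_image('side');cv2.imwrite('pics/s22.png',cv2.resize(im[130:330,200:400,::-1],None,fx=3,fy=3))
E
```

```text
clock: 26.65
position: [0.5212, -0.1183, 0.0238]
ee_rot: [2.331, 2.105, -0.0]
force: [-0.0, 0.2, -0.1]
width: 0.002
[0.00364181 0.05532618] [ 0.52121423 -0.11832508  0.02376467] [-0.02146893  0.15470902 -0.08380876]
```

View pics/s22.png

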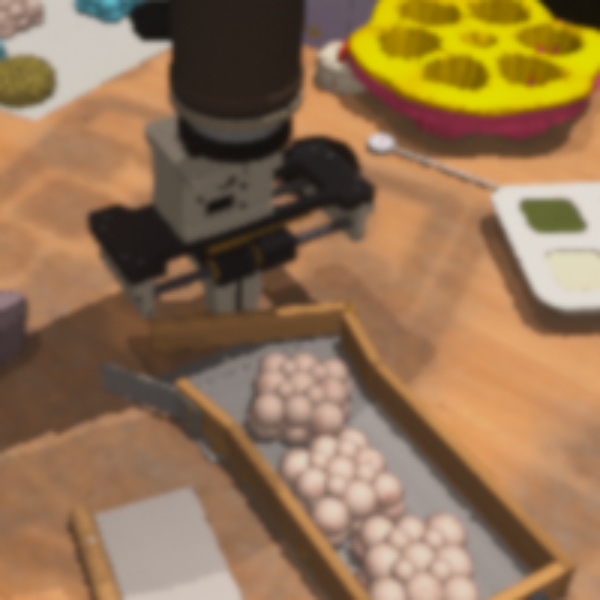

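```bash
python3 -m creep '[{"translation":[-0.006,-0.0033,0],"rot":[0,0,0],"jaw":0},{"translation":[-0.006,-0.0033,0],"rot":[0,0,0],"jaw":0},{"translation":[-0.006,-0.003,0],"rot":[0,0,0],"jaw":0},{"translation":[-0.005,-0.001,0],"rot":[0,0,0],"jaw":0},{"translation":[-0.004,-0.001,0],"rot":[0,0,0],"jaw":0},{"translation":[-0.003,0,0],"rot":[0,0,0],"jaw":0},{"translation":[-0.002,0,0],"rot":[0,0,0],"jaw":0},{"translation":[0,0,0],"rot":[0,0,0],"jaw":0}]'
for i in 1 2; do python3 -m creep '[{"translation":[-0.002,0,0],"rot":[0,0,0],"jaw":0},{"translation":[0,0,0],"rot":[0,0,0],"jaw":0}]'|grep -E "posi|force"; done
python3 - <<'E'
from h import *
s=arm.observe();print(totray(s['position']),s['position'],s['force'])
im=optics.get_image('side');cv2.imwrite('pics/s23.png',cv2.resize(im[130:330,200:400,::-1],None,fx=3,fy=3))
E
```

```text
clock: 27.37
position: [0.5073, -0.1486, 0.0237]
ee_rot: [2.332, 2.105, -0.0]
force: [-0.1, -0.2, 0.1]
width: 0.007
position: [0.5071, -0.1501, 0.0237]
force: [0.5, -0.3, 0.3]
position: [0.507, -0.1512, 0.0238]
force: [0.1, 2.6, -0.1]
[-0.00714685  0.02115815] [ 0.5070279  -0.15122793  0.02375586] [ 0.05307487  2.55576243 -0.07517289]
```

View pics/s23.png

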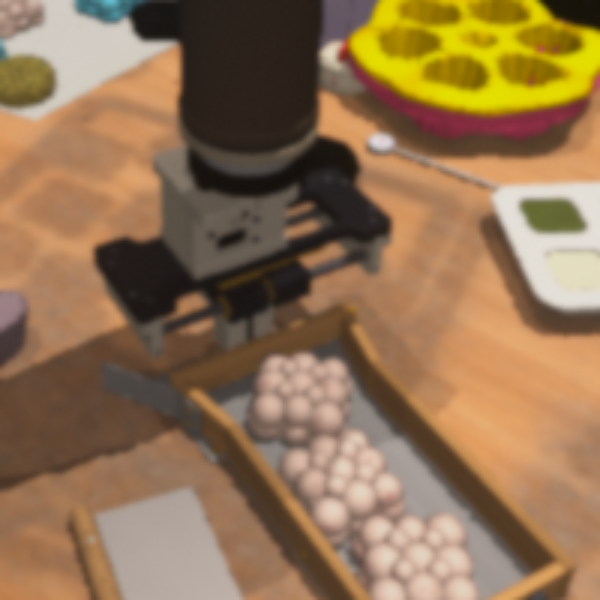

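```bash
for i in 1 2; do python3 -m creep '[{"translation":[-0.002,0,0],"rot":[0,0,0],"jaw":0},{"translation":[0,0,0],"rot":[0,0,0],"jaw":0}]'|grep -E "posi|force"; done
python3 - <<'E'
from h import *
s=arm.observe();print(totray(s['position']),s['force'])
im=optics.get_image('side');cv2.imwrite('pics/s24.png',cv2.resize(im[130:330,200:400,::-1],None,fx=3,fy=3))
E
```

```text
position: [0.5069, -0.1514, 0.0237]
force: [-0.2, 10.2, 1.7]
position: [0.5069, -0.1516, 0.0237]
force: [0.6, 15.4, 2.4]
[-0.00724517  0.0207549 ] [ 0.56695254 15.35979462  2.44730021]
```

Firm stop: the force rises to 15 N with no further travel. Next I'll retreat and check.

```bash
python3 -m creep '[{"translation":[0.008,0,0],"rot":[0,0,0],"jaw":0},{"translation":[0.015,0,0],"rot":[0,0,0],"jaw":0},{"translation":[0.015,0,0],"rot":[0,0,0],"jaw":0},{"translation":[0,0,-0.03],"rot":[0,0,0],"jaw":0},{"translation":[0,0,-0.035],"rot":[0,0,0],"jaw":0},{"translation":[0,0,-0.035],"rot":[0,0,0],"jaw":0},{"translation":[0,0.02,-0.035],"rot":[0,0,0],"jaw":0},{"translation":[0,0.03,-0.035],"rot":[0,0,0],"jaw":0},{"translation":[0,0.03,-0.03],"rot":[0,0,0],"jaw":0},{"translation":[0,0.03,0],"rot":[0,0,0],"jaw":0},{"translation":[0,0,0],"rot":[0,0,0],"jaw":0}]'
python3 - <<'E'
from h import *
for c in('side','scene'):
  im=optics.get_image(c);cv2.imwrite(f'pics/{c}25.png',im[:,:,::-1])
  for t,z in(('pink_a',.003),('black_rose',0),('grey_heart',0),('amber_flower',0)):
    print(c,t,[totray(ray(c,d['location'],z)).round(3) for d in optics.pinpoint(c,t) if d['score']>.5])
overlay('pics/side25.png','side',O,YAW,0,(220,185,400,335),'pics/o8.png')
E
```

```text
clock: 29.05
position: [0.6218, -0.1298, 0.2219]
ee_rot: [2.327, 2.102, 0.007]
force: [-0.8, -0.5, -0.3]
width: 0.003
side pink_a [array([-0.013, -0.185]), array([-0.002, -0.036]), array([-0.014, -0.111])]
side black_rose [array([0.158, 0.171])]
side grey_heart [array([-0.17 ,  0.118])]
side amber_flower [array([0.167, 0.326])]
scene pink_a [array([ 0.008, -0.051]), array([-0.012, -0.17 ]), array([-0.015, -0.116])]
scene black_rose []
scene grey_heart [array([-0.16,  0.12])]
scene amber_flower [array([-0.162,  0.118]), array([0.161, 0.331])]
```

View pics/o8.png

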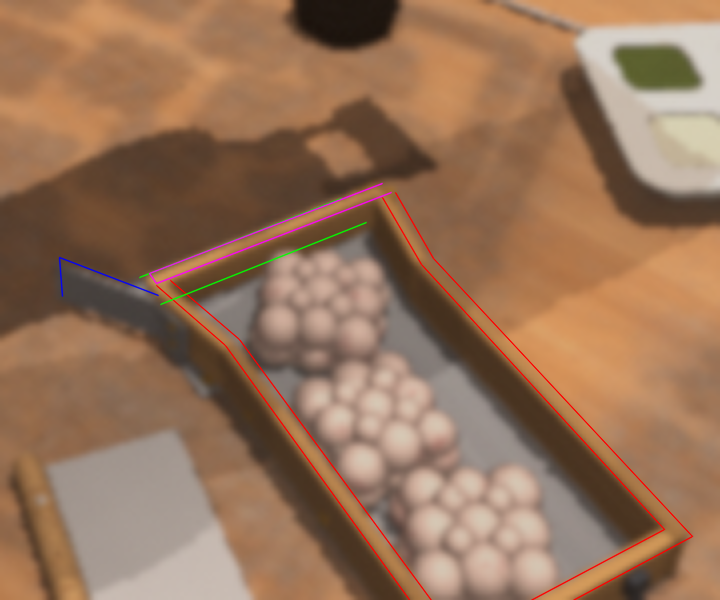

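View pics/scene25.png

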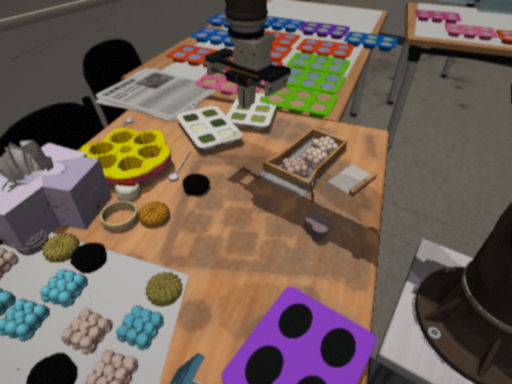

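View pics/side25.png

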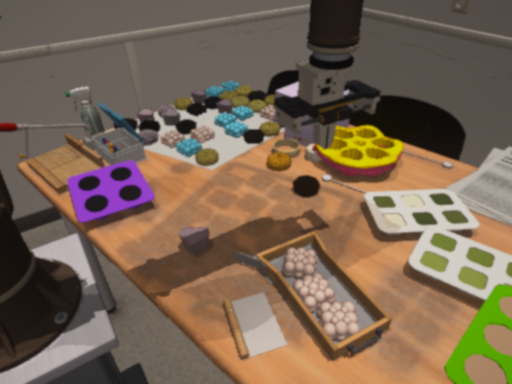

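The gate matches the shut overlay. The three pinks sit in line at side pixels (300,262), (316,290) and (340,320). The rose, heart, amber flower and paper soaps are where they started, and the robot is clear of everything.

```bash
python3 -c "
from cell import arm
print(arm.sign_off())"
```

```text
the job is handed in; nothing more can be done
None
```

I pushed the three pink soaps one at a time into the tray, where they sit in single file. I then swung the gate shut until it met its stop, backed the arm off and handed the job in at about 30 s of the 72 s allowed.

**Last checks:**
- **Gate:** it matches the model's closed position in the side picture. When I pressed on it, the force rose to 15 N with almost no further travel, so it is against its stop.
- **Pink soaps:** all three are in the lane behind the gate, slightly staggered.
- **Other soaps:** the black rose, grey heart and amber flower read within about 1 cm of where they started, which is the spread of the measurements. The paper soaps I could see look unmoved. The network did not find the rose in the last scene picture, but it shows in both last pictures and the side camera located it.

**Forces on the soaps:** the push force briefly reached about 8 N when the second soap met the first against the end wall. It reached about 5 N when packing the third. The rest of the pushing stayed at a few newtons.

**Uncertainty:** the two cameras disagreed by up to about 15 mm on the soaps' positions inside the tray. I relied on the pictures for the final arrangement.

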